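Close a split heel mould on its dowels and hold it shut

ROBOT

A 6-joint arm with a two-finger parallel gripper is mounted at the origin on the work surface. World frame = base frame: x ahead of the robot, y to its left, z up, the work surface at z = 0. Lengths are in mm, angles in rad, forces in N, time in s.
With the tool pointing down it reaches from about 350 to 975 mm from the base axis. Payload 7.1 kg.
Tool frame: the origin (TCP) lies at the very end of the fingers, on their centre line; the grasp point (between the pads) lies 19 mm behind it; z points along the fingers, x is the direction in which the jaws open and shut, and the axes are right-handed (so a half turn about z gives the same grasp; the last joint's range is limited). The gripper opens to 88 mm and grips with 3 to 60 N. Pads are 20 mm wide; open, the fingers measure 115 mm over their backs; the gripper's body (75 mm by 178 mm) begins 61 mm behind the grasp point.
Start: joints at [-1.301, 0.423, 1.63, -0, 1.089, -0.019], TCP at [178.019, -599.094, 222.675] pointing down, gripper open.
Joint ranges: [-3, 3], [-0.9, 2.11], [0.09, 2.58], [-1.31, 4.45], [0.11, 2.69], [-2.54, 2.54]. Speed limits (rad/s): [2.39, 2.39, 3.01, 3.14, 3.14, 3.14].

INTERFACE

Orientations are given as a rotation vector (axis times angle).
In Python, from workcell import * gives the robot as it stands.
- The arm moves only by the tool arm_command, never from a script. Its argument "increments" is a list of rows, each a list of 2 entries, a list of its own where there are three numbers: the shift along the tool's x, y, z in cm, then the turn about the tool's z in degrees. In form: [[[dx, dy, dz], turn], ...]. A call has 1 to 20 rows; each row shifts and turns the pose as measured when the row begins, along the tool's axes as they then stand; what a row does not reach is not made up. A row lasts 1/10 s, in which the tool goes at most 50 mm and 8.59 degrees, less where a joint would pass 70% of its speed; a pose out of reach is approached as far as the arm can. A call is refused whole if a number of a shift passes 5 or a number of a turn 8.59, either way. A call with a gripper value outside its range is refused whole. "gripper" is the opening, from 0 (shut) to 1 (fully open), set as the call begins (left out, the last holds). The fingers move at their own pace and stop on an object; the grip force is fixed at half the most. Time passes only in rows, so rows that do not move let the fingers close. It gives the time, the measured TCP pose, the force and the opening at its end, in the units of the state.
- get_obs(): the state, without advancing time (a new reading comes with each control period).
- get_image(name): name is "side" or "top"; returns the picture (384x512x3 uint8, red, green, blue); there is no depth.
- camera_params(name): a dict with "K" (3x3 intrinsics, pixels), "rvec" (rotation vector, rad) and "tvec" (3), from world to camera coordinates, as OpenCV has them. Camera axes: x right, y down, z forward; pixel columns grow to the right and rows downward; lengths in mm; the calibration is good to about 2 mm. A picture is of the moment at which its call begins. camera_params takes no time and is no camera call.
- close_job(): hands the job in, once; it reports no verdict.
The state is a dict: "t": time; "qpos": joint angles; "qvel": joint speeds; "joint_torque": joint torques, N m; "ee_pos": TCP position; "orientation": TCP orientation; "ft_force": force on the tool from outside, world axes, zero at the start; "moment": the same for the moment, N m; "width": finger opening in mm.
Only numpy, scipy, OpenCV 4.12 (cv2) and the standard library are available. Lean on these libraries where they do the work, as an engineer would, in place of code of your own. Each camera call takes 0.05 s, during which the arm holds its last target.

TASK

Take the plain steel dowel out of the wooden rack, stand it fully home in the empty socket of the mould's lower half and let go of it. Then set the upper half of the mould on the two dowels the matching way round, big hole over the thick dowel, and press it down against the spring ejector until the two halves meet with no gap; finish while still holding it pressed shut, without letting go. Leave the other tools and things on the bench where they are.

Things in the scene. Friction and masses are not known exactly. Their poses are not given: they have to be found in the camera images.
- mould_lower: lower half of the aluminium mould, screwed to the bench: block 130 (x) x 66 (y) x 44 mm tall on a dark foot plate 160 x 90 x 8 mm. Origin: centre of the underside, on the bench; z up. Its flat top is the parting face; in the middle of it a round spring ejector (36 mm across) stands 6 mm proud. A tab 24 mm wide sticks out 14 mm from the +x end, the end with the empty socket
- face (a point): centre of the lower half's parting face, 44 mm above the bench; axes as the lower half
- socket (a point): centre of the mouth of the empty socket, in the plane of the parting face, 45 mm towards +x of its centre: 13.2 mm diameter, 34 mm deep, vertical
- post (a point): foot of the fixed steel dowel, on its axis, in the plane of the parting face, 45 mm towards -x of its centre. This dowel has 16 mm diameter and stands 36 mm proud of the face; its top 4 mm taper in to 8 mm
- ejector (a joint): travel of the spring ejector disc in m: 0 = fully up, 6 mm proud of the parting face; 0.006 = pushed flush. It needs 9 N to start moving and 14.4 N to be flush, of which the upper half's own weight gives 4 to 6 N: weight alone does not close the mould, and it springs open if let go
- mould_upper: loose upper half, aluminium, about 0.5 kg, lying right way up on the bench: block 130 (x) x 66 (y) x 28 mm tall, centred on top a grip rib 50 (x) x 22 (y) x 32 mm tall (rib top 60 mm above the underside). Origin: centre of the underside; z up. A tab 24 mm wide sticks out 14 mm from the +x end, above the lower half's tab when matched. Closed, its origin lies at face, axes parallel
- hole_big (a point): centre, at the underside, of the upper half's vertical through hole of 18.5 mm, 45 mm towards its -x; it goes over the fixed 16 mm dowel, which then shows 8 mm above the block
- hole_small (a point): centre, at the underside, of the upper half's vertical through hole of 14.5 mm, 45 mm towards its +x; it goes over the loose 12 mm dowel, which then shows 8 mm above the block
- dowel: loose steel dowel, a plain round pin 12 mm diameter, 70 mm long, 62 g, both ends tapered, standing upright in one of the rack's three holes. Origin: centre of its lower end; z up along it. In the rack its lower end is 6 mm above the bench and 46 mm show above the rack; fully home in the socket its lower end is 34 mm below the parting face and 36 mm show
- rack: wooden block fixed to the bench, on the other side of the lower half from the upper half: 150 (x) x 50 (y) x 30 mm tall; origin: centre of the underside. Three square holes, 13.5 mm wide and 24 mm deep, in a row along its x at -50, 0 and +50 mm hold the dowel, the awl and the punch, in any order; none stands more than 58 mm above the rack
- awl: wooden-handled awl standing in the rack, 12 mm shank, bulging handle 28 mm wide, 82 mm long; not needed
- punch: dark steel punch standing in the rack, 12 mm shank and a 20 mm wide collar-like head, 58 mm long; not needed
- jar: amber jar with steel lid, 56 mm across, 55 mm tall, on the bench on the robot's side of the mould; not needed
- heel_block: wooden heel block about 60 x 55 x 45 mm; not needed
Things that resemble listed ones, but are neither listed nor needed, are in the scene too. Leave any orange look-alike of the mould_upper alone. Leave any green look-alike of the mould_lower alone.

How it is judged:
By the outcome, as a careful person would: the job done as asked, in the order asked, and still so for the second after the job is handed in, while the arm keeps its last pose, push and grip.
It also fails if it takes over 72 s, if anything falls off the work surface, if the arm or the gripper's body presses on something with over 40 N, if the wrist force passes 120 N, or if a joint passes its speed limit or range.

## Working session

There is one attempt and no reset: what is moved stays moved. The work goes in short steps, Python scripts to look and compute and a tool call to move; the robot and the scene stay as the last step left them, time stands still between calls to the robot, and variables do not carry over. Pictures are saved under pics/ and viewed, and the job is handed in when it is done.

Besides the shell and the picture viewer there is one more tool, called after "Emit:" as name(argument=value, ...) on one line, values as JSON. arm_command: Moves the arm, as the interface text tells. Its arguments: {"type":"object","properties":{"increments":{"type":"array","items":{"type":"array"}},"gripper":{"type":"number"}},"required":["increments"]}

```bash
mkdir -p pics; ls; python3 - <<'E'
from workcell import *
import cv2
o=get_obs(); print(o)
for n in("top","side"):
    im=get_image(n); cv2.imwrite(f"pics/{n}0.png",im[:,:,::-1]); print(camera_params(n))
E
```

```text
pics
{'t': 0.0, 'qpos': array([-1.30100290e+00,  4.23811325e-01,  1.63068664e+00, -1.50977367e-05,
        1.08858954e+00, -1.90003893e-02]), 'qvel': array([-8.32224783e-04, -1.71468570e-04, -3.49379571e-04,  8.86944387e-05,
       -4.25880713e-04, -8.76411735e-04]), 'joint_torque': array([-3.16140859e-05, -5.44629407e+01, -2.73665231e+01,  6.43742108e-02,
        2.28533515e-02, -1.04116730e-04]), 'ee_pos': array([ 177.87098936, -598.5795973 ,  221.92144313]), 'orientation': array([-2.51725839e+00,  1.87811597e+00,  1.86732253e-03]), 'ft_force': array([-0.14849731, -0.61144434,  0.40661688]), 'moment': array([-0.034658  ,  0.03733184, -0.02702125]), 'width': 87.85480991125834}
{'K': array([[419.78229028,   0.        , 248.90402378],
       [  0.        , 419.78229028, 189.07342572],
       [  0.        ,   0.        ,   1.        ]]), 'rvec': array([ 2.11141718, -2.13904894,  0.17091632]), 'tvec': array([ -15.13015518,  523.97711519, 1147.31369166])}
{'K': array([[474.57923389,   0.        , 259.61249224],
       [  0.        , 474.57923389, 186.27275965],
       [  0.        ,   0.        ,   1.        ]]), 'rvec': array([ 2.26182186, -0.0739592 ,  0.03173531]), 'tvec': array([-516.51489945,   51.61769917, 1310.26197262])}
```

View pics/top0.png

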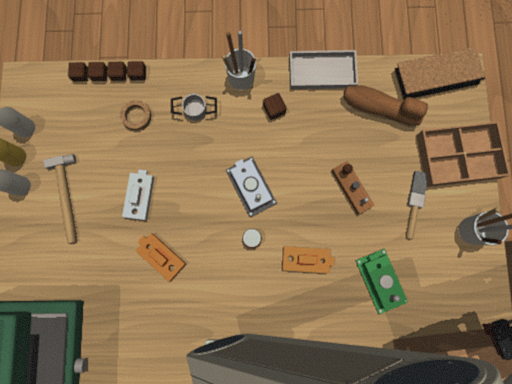

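View pics/side0.png

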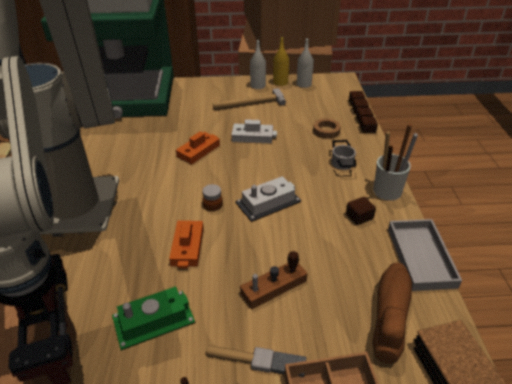

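```bash
cat > h.py <<'E'
import numpy as np, cv2
from workcell import *
def P(n): 
    c=camera_params(n); return c['K'],cv2.Rodrigues(c['rvec'])[0],c['tvec'].reshape(3),c['rvec']
def proj(n,p):
    K,R,t,r=P(n); return cv2.projectPoints(np.atleast_2d(np.array(p,float)),r,t,K,None)[0][:,0]
def ray(n,uv,z):
    K,R,t,_=P(n); d=R.T@np.linalg.inv(K)@np.array([uv[0],uv[1],1.]); c=-R.T@t
    return c+d*(z-c[2])/d[2]
def tri(ut,us):
    A=[];
    for n,uv in(("top",ut),("side",us)):
        K,R,t,_=P(n); A.append(K@np.c_[R,t])
    X=cv2.triangulatePoints(A[0],A[1],np.array(ut,float).reshape(2,1),np.array(us,float).reshape(2,1)); return (X[:3]/X[3]).ravel()
def crop(src,x0,y0,x1,y1,s,out):
    im=cv2.imread(src)[y0:y1,x0:x1]; cv2.imwrite(out,cv2.resize(im,None,fx=s,fy=s,interpolation=cv2.INTER_CUBIC))
E
python3 - <<'E'
from h import *
for n in("top","side"): print(n,proj(n,[[0,0,0],[500,0,0],[500,200,0],[600,-200,0]]).round(),-P(n)[1].T@P(n)[2])
a=cv2.imread("pics/top0.png");b=cv2.imread("pics/side0.png")
crop("pics/top0.png",215,145,295,225,7,"pics/a.png")
crop("pics/top0.png",320,150,385,220,8,"pics/b.png")
crop("pics/side0.png",230,170,320,310,4,"pics/c.png")
crop("pics/top0.png",110,160,170,230,8,"pics/d.png")
c=[cv2.resize(cv2.imread(f"pics/{k}.png"),(390,290)) for k in "abdc"]
E
```

```text
top [[243. 381.]
 [242. 200.]
 [174. 201.]
 [309. 166.]] [ 318.35390812  -35.51174053 1220.0407171 ]
side [[ 73. 205.]
 [253. 197.]
 [250. 155.]
 [298. 248.]] [  454.61120005 -1007.20839176   874.69902108]
```

View pics/a.png

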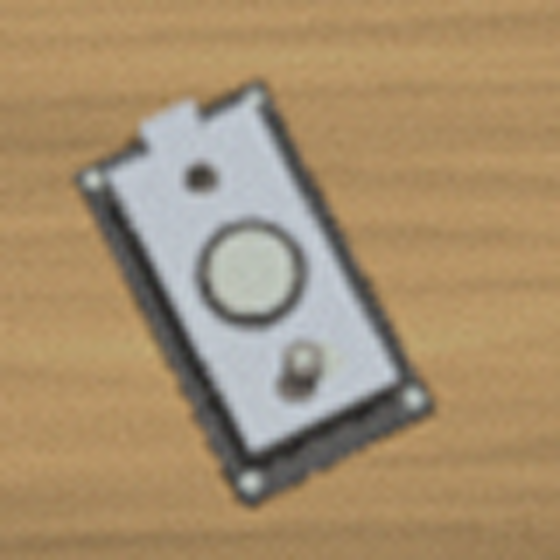

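View pics/b.png

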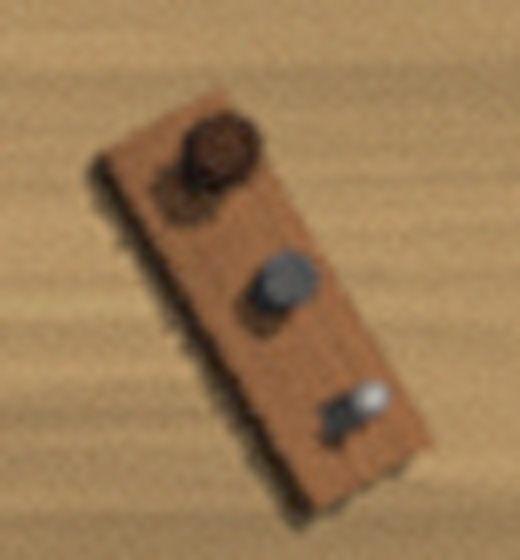

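View pics/c.png

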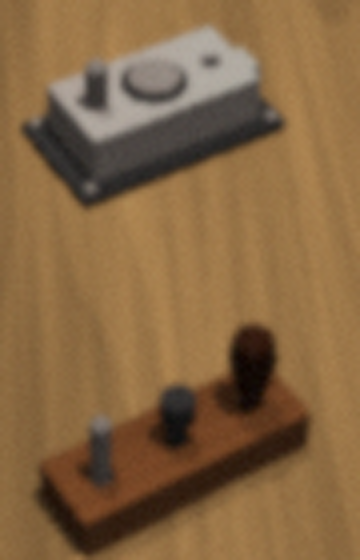

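View pics/d.png

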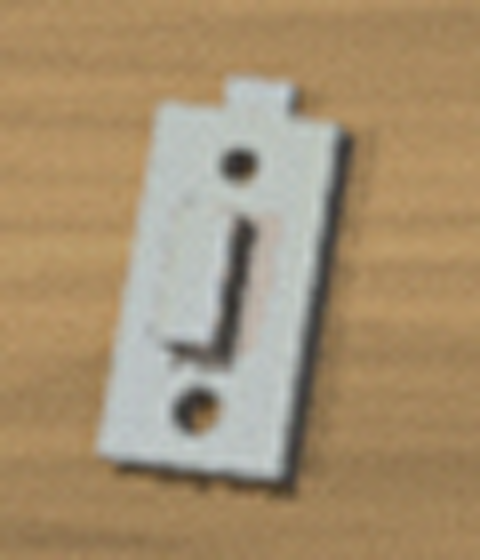

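```bash
cat > m.py <<'E'
from h import *
def rect(n,img,box,s,thr,z,ok,out,lo=None,smax=60):
    x0,y0,x1,y1=box
    im=cv2.resize(img[y0:y1,x0:x1],None,fx=s,fy=s,interpolation=cv2.INTER_CUBIC)
    hsv=cv2.cvtColor(im,cv2.COLOR_BGR2HSV)
    m=((hsv[...,2]>thr)&(hsv[...,1]<smax)).astype(np.uint8)*255
    m=cv2.morphologyEx(m,cv2.MORPH_OPEN,np.ones((3*s//2,3*s//2)))
    c=max(cv2.findContours(m,cv2.RETR_EXTERNAL,cv2.CHAIN_APPROX_NONE)[0],key=cv2.contourArea)
    h=np.zeros_like(m);cv2.drawContours(h,[c],-1,255,-1)
    # pixel->world on plane
    pts=np.array([ray(n,((p[0]+.5)/s-.5+x0,(p[1]+.5)/s-.5+y0),z)[:2] for p in c[:,0].astype(float)])
    cv2.drawContours(im,[c],-1,(0,0,255),1); cv2.imwrite(out,im)
    return pts
def fitrect(pts,L=130,W=66):
    # world contour -> lines by side
    (cx,cy),_,_=cv2.minAreaRect(pts.astype(np.float32)); 
    c=np.array([cx,cy])
    # initial axis by PCA
    for it in range(8):
        if it==0:
            d=pts-pts.mean(0); u=np.linalg.svd(d,full_matrices=False)[2][0]; c=pts.mean(0)
        v=np.array([-u[1],u[0]]); a=(pts-c)@u; b=(pts-c)@v
        sp=pts[(b>W*.35)&(abs(a)<L*.4)]; sm=pts[(b<-W*.35)&(abs(a)<L*.4)]
        ls=[cv2.fitLine(q.astype(np.float32),cv2.DIST_HUBER,0,.01,.01).ravel() for q in(sp,sm)]
        us=[l[:2]*np.sign(l[:2]@u) for l in ls]; u=(us[0]+us[1]);u/=np.linalg.norm(u); v=np.array([-u[1],u[0]])
        bp,bm=np.median((sp-c)@v),np.median((sm-c)@v)
        e=(abs((pts-c)@v)<W*.42)&(abs((pts-c)@v)>W*.24)
        ap=np.median(((pts-c)@u)[e&((pts-c)@u>L*.4)]); am=np.median(((pts-c)@u)[e&((pts-c)@u<-L*.4)])
        c=c+v*(bp+bm)/2+u*(ap+am)/2
    return c,u,ap-am,bp-bm,[np.degrees(np.arctan2(x[1],x[0])) for x in us]
E
python3 - <<'E'
from m import *
t=cv2.imread("pics/top0.png");s=cv2.imread("pics/side0.png")
for k,(n,img,box,thr,z) in {"lt":("top",t,(215,145,295,225),140,44),"ut":("top",t,(110,160,170,230),140,28),
  "ls":("side",s,(230,170,310,225),130,44),"us":("side",s,(225,115,285,150),150,28)}.items():
    p=rect(n,img,box,8,thr,z,None,f"pics/m_{k}.png")
    print(k,fitrect(p))
E
python3 -c "
import cv2,numpy as np
i=[cv2.resize(cv2.imread(f'pics/m_{k}.png'),(390,290)) for k in('lt','ut','ls','us')]
cv2.imwrite('pics/mm.png',np.vstack([np.hstack(i[:2]),np.hstack(i[2:])]))"
```

```text
lt (array([539.25664726, -26.85512493]), array([-0.89381303, -0.44843981]), np.float64(130.8196794910503), np.float64(66.51923935956836), [np.float64(-153.33819579758946), np.float64(-153.37454807071066)])
ut (array([512.39294855, 301.82722746]), array([-0.99009887,  0.14037175]), np.float64(130.70786110204986), np.float64(66.50533412659047), [np.float64(171.90998478195846), np.float64(171.95129855092213)])Traceback (most recent call last):
  File "<stdin>", line 5, in <module>
  File "m.py", line 11, in rect
    pts=np.array([ray(n,((p[0]+.5)/s-.5+x0,(p[1]+.5)/s-.5+y0),z)[:2] for p in c[:,0].astype(float)])
                  ~~~^^^^^^^^^^^^^^^^^^^^^^^^^^^^^^^^^^^^^^^^^^^
  File "h.py", line 8, in ray
    K,R,t,_=P(n); d=R.T@np.linalg.inv(K)@np.array([uv[0],uv[1],1.]); c=-R.T@t
            ~^^^
  File "h.py", line 4, in P
    c=camera_params(n); return c['K'],cv2.Rodrigues(c['rvec'])[0],c['tvec'].reshape(3),c['rvec']
ValueError: time passes only in moves, steps and waits
[ WARN:0@0.049] global loadsave.cpp:275 findDecoder imread_('pics/m_ls.png'): can't open/read file: check file path/integrity
Traceback (most recent call last):
cv2.error: OpenCV(4.12.0) /io/opencv/modules/imgproc/src/resize.cpp:4208: error: (-215:Assertion failed) !ssize.empty() in function 'resize'
```

```bash
python3 - <<'E'
from workcell import *
import pickle
pickle.dump({n:camera_params(n) for n in("top","side")},open("cam.pkl","wb"))
E
sed -i 's/^from workcell import \*/from workcell import *\nimport pickle; CAM=pickle.load(open("cam.pkl","rb"))/; s/c=camera_params(n);/c=CAM[n];/' h.py
python3 - <<'E'
from m import *
t=cv2.imread("pics/top0.png");s=cv2.imread("pics/side0.png")
for k,(n,img,box,thr,z) in {"lt":("top",t,(215,145,295,225),140,44),"ut":("top",t,(110,160,170,230),140,28),
  "ls":("side",s,(230,170,310,225),130,44),"us":("side",s,(225,115,285,150),150,28)}.items():
    p=rect(n,img,box,8,thr,z,None,f"pics/m_{k}.png")
    try: print(k,fitrect(p))
    except Exception as e: print(k,e)
i=[cv2.resize(cv2.imread(f'pics/m_{k}.png'),(390,290)) for k in('lt','ut','ls','us')]
cv2.imwrite('pics/mm.png',np.vstack([np.hstack(i[:2]),np.hstack(i[2:])]))
E
```

```text
lt (array([539.25664726, -26.85512493]), array([-0.89381303, -0.44843981]), np.float64(130.8196794910503), np.float64(66.51923935956836), [np.float64(-153.33819579758946), np.float64(-153.37454807071066)])
ut (array([512.39294855, 301.82722746]), array([-0.99009887,  0.14037175]), np.float64(130.70786110204986), np.float64(66.50533412659047), [np.float64(171.90998478195846), np.float64(171.95129855092213)])
ls (array([540.55769551, -25.12629539]), array([-0.89100264, -0.45399813]), np.float64(131.11831045815768), np.float64(64.72225835868923), [np.float64(-153.4009119309997), np.float64(-152.59810732642774)])
us (array([515.36480873, 304.59510073]), array([ 0.99008915, -0.14044032]), np.float64(133.33787620162389), np.float64(61.14400974177043), [np.float64(-8.100508169208947), np.float64(-8.046145217288919)])
```

View pics/mm.png

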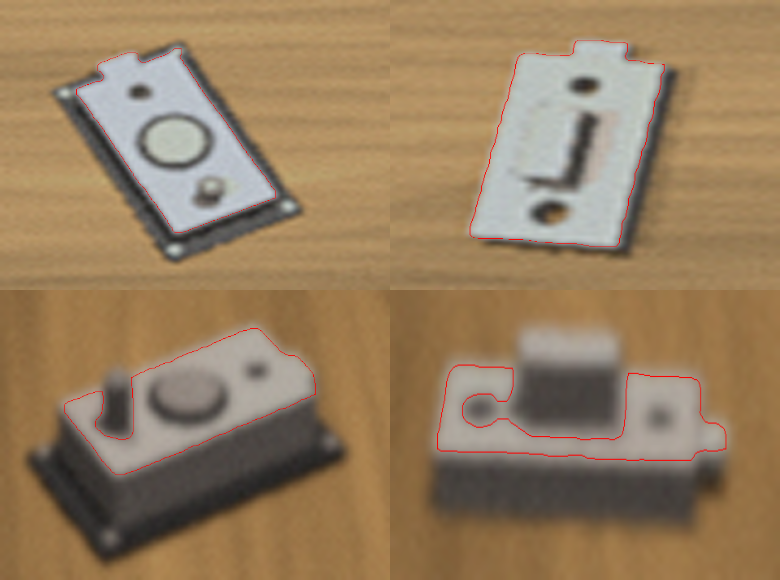

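```bash
python3 - <<'E'
from m import *
t=cv2.imread("pics/top0.png")
# rack top face: brown mask
x0,y0,x1,y1=320,150,385,220;s=8
im=cv2.resize(t[y0:y1,x0:x1],None,fx=s,fy=s,interpolation=cv2.INTER_CUBIC)
hsv=cv2.cvtColor(im,cv2.COLOR_BGR2HSV)
print(hsv[300,200],hsv[450,150],hsv[395,370],hsv[300,450])
m=((hsv[...,0]<13)&(hsv[...,1]>110)&(hsv[...,2]>90)).astype(np.uint8)*255
m=cv2.morphologyEx(m,cv2.MORPH_CLOSE,np.ones((41,41)))
m=cv2.morphologyEx(m,cv2.MORPH_OPEN,np.ones((15,15)))
c=max(cv2.findContours(m,0,cv2.CHAIN_APPROX_NONE)[0],key=cv2.contourArea)
pts=np.array([ray("top",((p[0]+.5)/s-.5+x0,(p[1]+.5)/s-.5+y0),30)[:2] for p in c[:,0].astype(float)])
print(fitrect(pts,150,50))
b=((hsv[...,2]>150)&(hsv[...,1]<70)).astype(np.uint8)*255
n,l,st,ce=cv2.connectedComponentsWithStats(b)
for i in range(1,n):
    if st[i,4]>100:
        uv=((ce[i]+.5)/s-.5+[x0,y0]); print(st[i],uv,ray("top",uv,76),ray("top",uv,74))
cv2.drawContours(im,[c],-1,(0,0,255),1); cv2.imwrite("pics/rk.png",im)
S=cv2.imread("pics/side0.png"); cv2.imwrite("pics/rs.png",cv2.resize(S[245:310,235:315],None,fx=9,fy=9,interpolation=cv2.INTER_CUBIC))
from scipy.spatial.transform import Rotation as R
o=get_obs(); print(R.from_rotvec(o['orientation']).as_matrix().round(3))
E
```

```text
[ 13 146 136] [ 18 113 162] [ 30  15 172] [ 17 110 181]
(array([ 528.25523293, -319.49357728]), array([-0.87584292, -0.48259629]), np.float64(138.37480744199559), np.float64(44.909488595208266), [np.float64(-150.21046253381112), np.float64(-152.07932303294152)])
[365 383  21  23 374] [366.43449198 198.8927139 ] [ 486.42925667 -344.59137883   76.        ] [ 486.72308423 -345.13170862   74.        ]
[[ 0.285 -0.959 -0.   ]
 [-0.959 -0.285  0.001]
 [-0.001 -0.    -1.   ]]
```

View pics/rk.png

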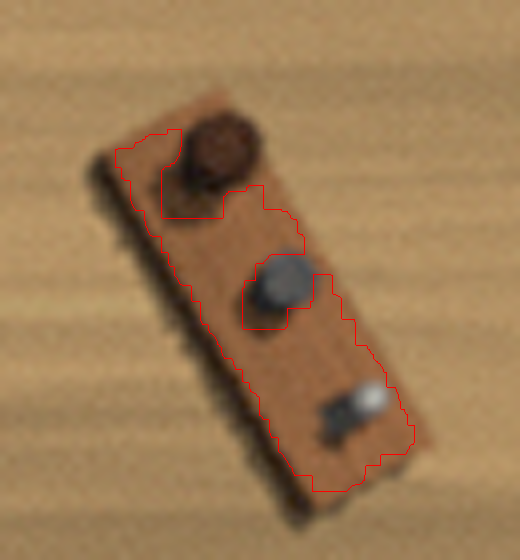

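View pics/rs.png

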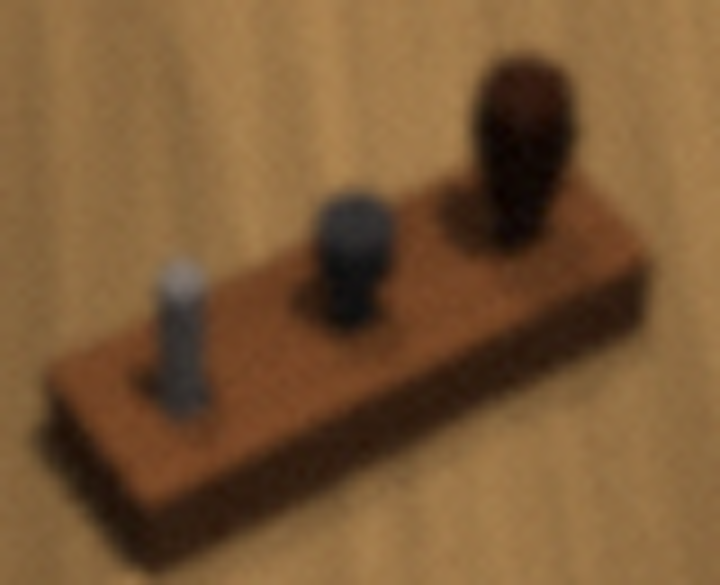

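```bash
python3 - <<'E'
from m import *
U=lambda p,s,o:(np.array(p)+.5)/s-.5+np.array(o)
cs=[ray("top",U(p,8,(320,150)),30)[:2] for p in((216,88),(105,158),(310,518),(432,440))]
cs=np.array(cs);print(cs.round(1)); c=cs.mean(0); u=(cs[0]+cs[1]-cs[2]-cs[3]);print("rack",c,np.linalg.norm(u)/2,np.degrees(np.arctan2(u[1],u[0])))
u/=np.linalg.norm(u)
for k in(-50,0,50): print(c+k*u)
d=ray("top",U((371,397),8,(320,150)),76);print(d)
print("side tip",ray("side",U((182,272),9,(235,245)),76),"side base",ray("side",U((184,412),9,(235,245)),31), tri(U((371,397),8,(320,150)),U((182,272),9,(235,245))))
E
```

```text
[[ 606.4 -306.3]
 [ 581.  -264.9]
 [ 449.3 -331.4]
 [ 476.6 -376.3]]
rack [ 528.32807751 -319.7158408 ] 147.5049365258856 27.5587426033075
[ 484.00122959 -342.84872979]
[ 528.32807751 -319.7158408 ]
[ 572.65492544 -296.58295181]
[ 485.6307015  -343.18359574   76.        ]
side tip [ 485.24328025 -342.68134559   76.        ] side base [ 484.98174419 -349.04811705   31.        ] [ 485.37042275 -343.06141237   76.48938743]
```

```bash
cat > go.py <<'E'
import sys,numpy as np
from workcell import *
from scipy.spatial.transform import Rotation as R
o=get_obs(); M=R.from_rotvec(o['orientation']).as_matrix(); yaw=np.degrees(np.arctan2(M[1,0],M[0,0]))
print("t",round(o['t'],2),"pos",o['ee_pos'].round(2),"yaw",yaw.round(2),"tilt",M[:2,2].round(4),"F",o['ft_force'].round(1),"M",o['moment'].round(2),"w",o['width'].round(1),"q",o['qpos'].round(2))
if len(sys.argv)>1:
    x,y,z,w=map(float,sys.argv[1:5]); t=np.array([x,y,z])-o['ee_pos']
    print("shift cm (tool now)",(M.T@t/10).round(3),"turn",-((w-yaw+180)%360-180).__round__(2))
    M2=R.from_euler('z',w-yaw,degrees=True).as_matrix()@M
    print("shift cm (after turn)",(M2.T@t/10).round(3))
E
```

Emit:
arm_command(increments=[[[0,0,0],-8.5],[[0,0,0],-2.0],[[0,0,0],0]], gripper=0.6)

```text
t: 0.4
ee_pos: [177.6, -597.7, 220.6]
orientation: [-2.682, 1.63, 0.005]
ft_force: [-0.0, -0.4, 0.0]
width: 67.2
```

```bash
python3 go.py 485.3 -343 110 -63
```

```text
Traceback (most recent call last):
  File "go.py", line 5, in <module>
    print("t",round(o['t'],2),"pos",o['ee_pos'].round(2),"yaw",yaw.round(2),"tilt",M[:2,2].round(4),"F",o['ft_force'].round(1),"M",o['moment'].round(2),"w",o['width'].round(1),"q",o['qpos'].round(2))
                                                                                                                                                            ^^^^^^^^^^^^^^^^
AttributeError: 'float' object has no attribute 'round'
```

```bash
sed -i "s/o\['width'\].round(1)/round(float(o['width']),1)/; s/\.__round__(2)/+0/" go.py; python3 go.py 485.3 -343 110 -63
```

```text
t 0.4 pos [ 177.64 -597.72  220.59] yaw -62.58 tilt [-0.0011  0.004 ] F [-0.  -0.4  0. ] M [ 0.02 -0.04  0.02] w 67.2 q [-1.3   0.43  1.63  0.    1.09 -0.21]
shift cm (tool now) [ -8.396 -39.03   11.126] turn 0.4227334615517009
shift cm (after turn) [ -8.684 -38.967  11.127]
```

Emit:
arm_command(increments=[[[-0.7,-3.2,0],0],[[-0.7,-3.2,0],0],[[-0.7,-3.2,0],0],[[-0.7,-3.2,0],0],[[-0.7,-3.2,0],0],[[-0.7,-3.2,0],0],[[-0.7,-3.2,0],0],[[-0.7,-3.2,0.5],0],[[-0.7,-3.2,0.5],0],[[-0.7,-3.2,0.5],0],[[0,0,0],0]])

```text
t: 1.5
ee_pos: [438.6, -382.0, 203.4]
orientation: [-2.666, 1.655, 0.008]
ft_force: [0.4, -0.2, 0.2]
width: 52.7
```

```bash
python3 go.py 485.3 -343 110 -63
```

```text
t 1.5 pos [ 438.55 -381.96  203.44] yaw -63.65 tilt [-0.0023  0.0059] F [ 0.4 -0.2  0.2] M [-0.06 -0.03  0.02] w 52.7 q [-0.74  0.39  1.74  0.    1.02  0.37]
shift cm (tool now) [-1.357 -5.914  9.356] turn -0.6524950479461609
shift cm (after turn) [-1.29  -5.929  9.356]
```

Emit:
arm_command(increments=[[[-0.6,-2.9,2],0],[[-0.5,-2.2,2],0],[[-0.2,-0.8,2],0],[[0,0,2],0],[[0,0,0],0]])

```text
t: 2.0
ee_pos: [486.6, -343.9, 121.7]
orientation: [-2.665, 1.66, 0.006]
ft_force: [0.1, 0.4, -0.2]
width: 52.7
```

```bash
python3 go.py 485.3 -343 46 -63
```

```text
t 2.0 pos [ 486.61 -343.9   121.7 ] yaw -63.85 tilt [-0.002   0.0038] F [ 0.1  0.4 -0.2] M [-0.02 -0.03  0.02] w 52.7 q [-0.64  0.51  1.76  0.    0.87  0.48]
shift cm (tool now) [-0.106  0.077  7.571] turn -0.8526590604037096
shift cm (after turn) [-0.107  0.075  7.571]
```

```bash
cat > snap.py <<'E'
import sys
from h import *
# args: tag  tx0 ty0 tx1 ty1  sx0 sy0 sx1 sy1
a=list(map(int,sys.argv[2:10])); tag=sys.argv[1]
out=[]
for n,b in(("top",a[:4]),("side",a[4:])):
    im=get_image(n)[:,:,::-1].copy(); cv2.imwrite(f"pics/{n}_{tag}.png",im)
    c=im[b[1]:b[3],b[0]:b[2]]; s=390/c.shape[1]; print(n,"scale",s); out.append(cv2.resize(c,None,fx=s,fy=s,interpolation=cv2.INTER_CUBIC))
h=max(o.shape[0] for o in out)
cv2.imwrite(f"pics/v_{tag}.png",np.hstack([cv2.copyMakeBorder(o,0,h-o.shape[0],0,5,cv2.BORDER_CONSTANT) for o in out]))
E
python3 snap.py g1 310 140 400 240 210 170 330 310
```

```text
top scale 4.333333333333333
side scale 3.25
```

View pics/v_g1.png

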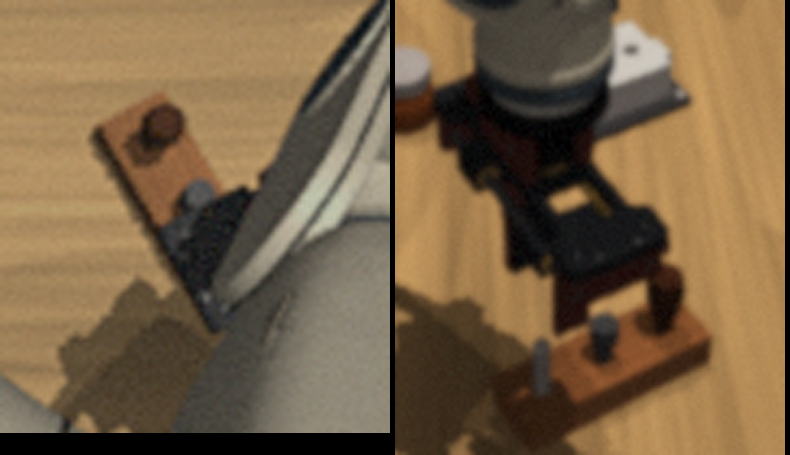

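```bash
python3 - <<'E'
from h import *
o=get_obs(); p=o['ee_pos']
from scipy.spatial.transform import Rotation as R
M=R.from_rotvec(o['orientation']).as_matrix()
for q in(p,p+M[:,0]*30,p-M[:,0]*30,p-M[:,2]*19):
    a=proj("side",q)[0]; print(q.round(0),a.round(1),((a-[210,170])*3.25+[395,0]).round())
E
cp pics/side_g1.png /tmp/x.png; python3 -c "
import cv2
i=cv2.imread('pics/side_g1.png')[215:310,225:325]
cv2.imwrite('pics/g1s.png',cv2.resize(cv2.convertScaleAbs(i,alpha=1.8,beta=10),None,fx=7,fy=6,interpolation=cv2.INTER_CUBIC))"
```

```text
[ 488. -345.  124.] [255.9 260.6] [544. 294.]
[ 501. -372.  124.] [263.2 270.3] [568. 326.]
[ 475. -318.  124.] [249.  251.3] [522. 264.]
[ 488. -345.  143.] [255.8 254.4] [544. 274.]
```

View pics/g1s.png

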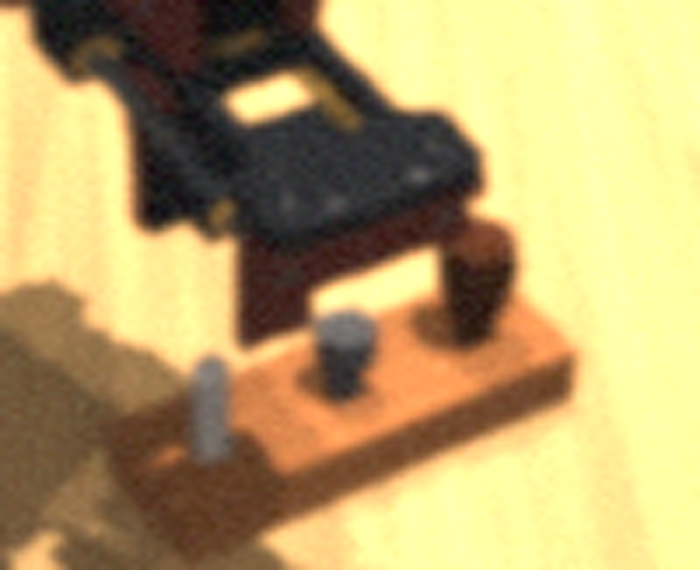

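```bash
python3 go.py 485.3 -343 46 -63
```

```text
t 2.1 pos [ 487.92 -345.2   124.2 ] yaw -63.87 tilt [0.0014 0.0014] F [ 0.2 -0.8 -1.5] M [ 0.06 -0.02  0.  ] w 52.6 q [-0.64  0.51  1.76  0.    0.88  0.48]
shift cm (tool now) [-0.308  0.153  7.819] turn -0.8720683149004742
shift cm (after turn) [-0.31   0.148  7.819]
```

Emit:
arm_command(increments=[[[-0.1,0.05,0.5],-0.5],[[-0.1,0.05,1],0],[[-0.1,0.05,1],0],[[0,0,1],0],[[0,0,1],0],[[0,0,0.7],0],[[0,0,0.3],0],[[0,0,0],0]])

```text
t: 2.9
ee_pos: [485.4, -345.5, 67.4]
orientation: [-2.67, 1.652, -0.008]
ft_force: [-0.0, -0.5, 0.0]
width: 52.8
```

```bash
python3 go.py 485.3 -343 46 -63
```

```text
t 2.9 pos [ 485.43 -345.5    67.43] yaw -63.49 tilt [ 0.0048 -0.0014] F [-0.  -0.5  0. ] M [-0.02 -0.01 -0.03] w 52.8 q [-0.64  0.59  1.78  0.    0.76  0.47]
shift cm (tool now) [-0.237 -0.092  2.143] turn -0.4938982669405334
shift cm (after turn) [-0.236 -0.094  2.143]
```

Emit:
arm_command(increments=[[[-0.12,-0.05,0.7],0],[[-0.12,-0.05,0.7],0],[[0,0,0.4],0],[[0,0,0.2],0],[[0,0,0],0],[[0,0,0],0]])

```text
t: 3.5
ee_pos: [485.9, -342.8, 46.1]
orientation: [-2.671, 1.652, -0.009]
ft_force: [0.1, 0.3, 0.1]
width: 52.6
```

```bash
python3 go.py 485.3 -343 46 -63
```

```text
t 3.5 pos [ 485.91 -342.84   46.09] yaw -63.47 tilt [ 0.0056 -0.002 ] F [0.1 0.3 0.1] M [-0.01  0.02  0.04] w 52.6 q [-0.64  0.62  1.79  0.    0.72  0.47]
shift cm (tool now) [-0.013  0.062  0.009] turn -0.47427159029706445
shift cm (after turn) [-0.014  0.062  0.009]
```

Emit:
arm_command(increments=[[[0,0,0],0],[[0,0,0],0],[[0,0,0],0],[[0,0,0],0],[[0,0,0],0],[[0,0,0],0],[[0,0,0],0],[[0,0,0],0]], gripper=0)

```text
t: 4.3
ee_pos: [486.2, -343.0, 47.0]
orientation: [-2.671, 1.652, -0.011]
ft_force: [-0.6, 0.4, -0.3]
width: 11.1
```

```bash
python3 go.py 485.3 -343 46 -63
```

```text
t 4.3 pos [ 486.24 -343.02   46.95] yaw -63.49 tilt [ 0.0066 -0.0025] F [-0.6  0.4 -0.3] M [-0.   -0.05 -0.03] w 11.1 q [-0.64  0.62  1.79  0.    0.72  0.47]
shift cm (tool now) [-0.044  0.084  0.095] turn -0.48627610122616716
shift cm (after turn) [-0.045  0.084  0.095]
```

Emit:
arm_command(increments=[[[0,0,-0.3],0],[[0,0,-0.6],0],[[0,0,-1],0],[[0,0,-1],0],[[0,0,-1.5],0],[[0,0,-1.5],0],[[0,0,-1.5],0],[[0,0,-1],0],[[0,0,-0.3],0],[[0,0,0],0]])

```text
t: 5.3
ee_pos: [486.5, -343.6, 144.5]
orientation: [-2.671, 1.652, -0.018]
ft_force: [-0.7, 0.3, -0.9]
width: 11.2
```

```bash
python3 go.py 579.5 -6.7 130 -63.4; python3 snap.py l1 310 140 400 240 210 190 330 310;python3 go.py
```

```text
t 5.3 pos [ 486.49 -343.59  144.49] yaw -63.48 tilt [ 0.0103 -0.0054] F [-0.7  0.3 -0.9] M [-0.02  0.01  0.01] w 11.2 q [-0.64  0.47  1.76  0.    0.9   0.47]
shift cm (tool now) [-26.005 -23.354   1.362] turn -0.08426876986396792
shift cm (after turn) [-25.971 -23.392   1.362]
top scale 4.333333333333333
side scale 3.25
t 5.4 pos [ 486.15 -343.34  143.57] yaw -63.49 tilt [ 0.0092 -0.0046] F [-0.6  0.5 -0.7] M [-0.02 -0.06 -0.  ] w 11.2 q [-0.64  0.48  1.76  0.    0.9   0.47]
```

View pics/v_l1.png

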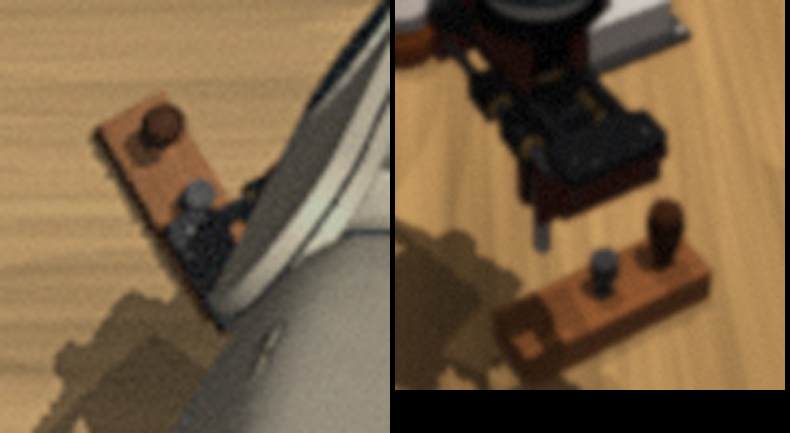

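Emit:
arm_command(increments=[[[-1.2,-1.1,0],0],[[-2.2,-2,0],0],[[-2.4,-2.2,0],0],[[-2.4,-2.2,0],0],[[-2.4,-2.2,0],0],[[-2.4,-2.2,0],0],[[-2.4,-2.2,0],0],[[-2.4,-2.2,0],0],[[-2.4,-2.2,0],0],[[-2.4,-2.2,0],0],[[-1.5,-1.3,0],0],[[-0.5,-0.4,0],0],[[0,0,0],0]])

```text
t: 6.7
ee_pos: [573.0, 2.0, 133.1]
orientation: [2.669, -1.651, -0.013]
ft_force: [0.8, 0.4, -1.1]
width: 11.3
```

```bash
python3 go.py 579.5 -6.7 130 -63.4
```

```text
t 6.7 pos [572.99   1.98 133.12] yaw -63.47 tilt [-0.0087  0.002 ] F [ 0.8  0.4 -1.1] M [-0.01 -0.   -0.04] w 11.3 q [-0.02  0.47  1.8   0.    0.88  1.09]
shift cm (tool now) [ 1.069 -0.197  0.305] turn -0.0705374601676283
shift cm (after turn) [ 1.07  -0.196  0.305]
```

Emit:
arm_command(increments=[[[0.4,-0.1,0.1],0],[[0.4,-0.1,0.1],0],[[0.2,0,0],0],[[0,0,0],0],[[0,0,0],0]])

```text
t: 7.2
ee_pos: [578.4, -10.1, 130.1]
orientation: [2.665, -1.655, -0.016]
ft_force: [0.3, 0.1, -0.5]
width: 11.2
```

```bash
python3 go.py 579.5 -6.7 130 -63.4; python3 snap.py s1 205 135 295 225 230 120 330 230;python3 go.py 579.5 -6.7 130 -63.4
```

```text
t 7.2 pos [578.35 -10.14 130.08] yaw -63.7 tilt [-0.0107  0.0015] F [ 0.3  0.1 -0.5] M [-0.01 -0.01  0.02] w 11.2 q [-0.04  0.48  1.79  0.    0.88  1.07]
shift cm (tool now) [-0.257 -0.255  0.007] turn -0.2993976368794051
shift cm (after turn) [-0.256 -0.256  0.007]
top scale 4.333333333333333
side scale 3.9
t 7.3 pos [578.33  -9.84 130.09] yaw -63.67 tilt [-0.0107  0.0015] F [-0.3 -0.1  0.2] M [0.   0.02 0.01] w 11.2 q [-0.04  0.48  1.79  0.    0.88  1.07]
shift cm (tool now) [-0.229 -0.244  0.008] turn -0.27334173555271946
shift cm (after turn) [-0.228 -0.245  0.008]
```

View pics/v_s1.png

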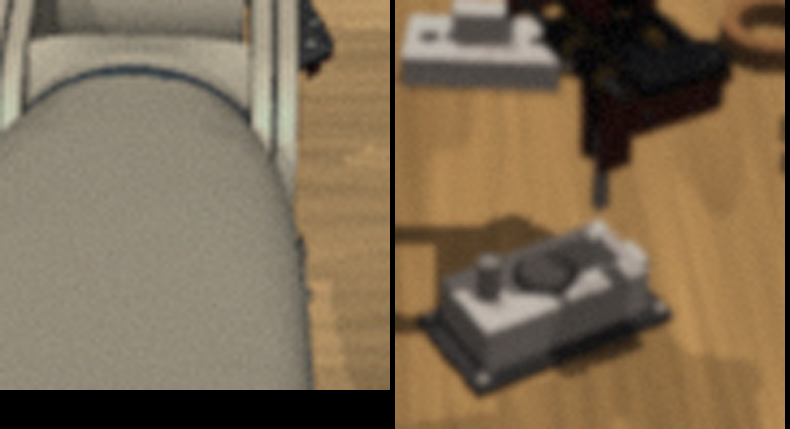

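```bash
python3 - <<'E'
from m import *
a=cv2.imread("pics/side0.png")[185:215,265:305]; b=cv2.imread("pics/side_s1.png")[155:185,265:305]
cv2.imwrite("pics/q.png",np.hstack([cv2.resize(x,None,fx=10,fy=10,interpolation=cv2.INTER_CUBIC) for x in(a,cv2.convertScaleAbs(b,alpha=1.3))]))
g=cv2.cvtColor(b,cv2.COLOR_BGR2GRAY).astype(int)
for r in range(8,26): print(155+r,g[r,10:26])
g=cv2.cvtColor(a,cv2.COLOR_BGR2GRAY).astype(int)
print(); 
for r in range(0,16): print(185+r,g[r,10:34])
s=np.array([579.5,-6.7]); print(proj("side",[[*s,44],[*s,89],[*s,80]]))
E
```

```text
163 [135 130 132 132 125 102  64  35  25  39  57  74  85 101 109 118]
164 [135 133 131 131 123 101  68  45  40  59  87 102 112 118 124 122]
165 [133 134 132 130 122  99  67  51  48  67 101 115 118 123 121 125]
166 [134 133 127 128 122  94  68  52  56  76 105 121 124 121 121 123]
167 [136 129 131 126 122  95  64  53  57  74 106 121 123 121 123 125]
168 [139 134 130 130 116  90  65  55  58  74 109 122 123 124 123 120]
169 [138 135 128 128 119  90  62  54  58  75 104 120 122 122 122 124]
170 [140 136 130 127 119  90  61  51  59  79 106 120 123 124 123 124]
171 [139 133 132 128 118  90  64  54  59  79 104 124 121 122 124 123]
172 [140 138 133 128 119  95  74  63  73  86 111 120 125 124 126 127]
173 [142 138 134 129 125 111  92  82  93 105 118 122 124 122 124 123]
174 [141 141 136 132 130 121 113 111 116 122 121 123 126 127 125 123]
175 [142 142 133 130 131 130 130 131 131 127 127 127 124 124 128 123]
176 [142 145 136 136 135 140 150 149 145 133 129 123 124 123 121 124]
177 [141 134 131 128 137 149 166 170 159 145 133 128 120 121 122 125]
178 [127 119 118 121 134 154 171 176 166 153 136 1
[... 1146 characters left out ...]
75  70  72  71  68
  69  76  84  97 113 117]
195 [161 161 153 142 133 118 105  92  86  79  74  72  74  72  72  73  73  68
  69  68  68  83 102 113]
196 [148 141 124 101  93  87  79  74  72  72  70  72  74  74  72  72  71  73
  69  65  59  68  88 106]
197 [116 105  93  78  75  71  72  69  73  73  74  71  72  75  72  74  73  74
  70  62  61  75  91 103]
198 [ 84  80  78  68  70  70  74  70  68  73  70  70  69  71  73  76  70  71
  67  63  64  85 104 108]
199 [73 74 71 72 68 71 72 72 68 71 73 71 71 71 70 71 69 66 63 54 60 75 92 94]
200 [72 74 69 71 74 73 71 72 72 73 72 71 70 69 66 65 57 55 51 46 49 55 69 62]
[[282.20420907 185.27361772]
 [282.67584228 172.36684012]
 [282.57982535 174.99445238]]
```

View pics/q.png

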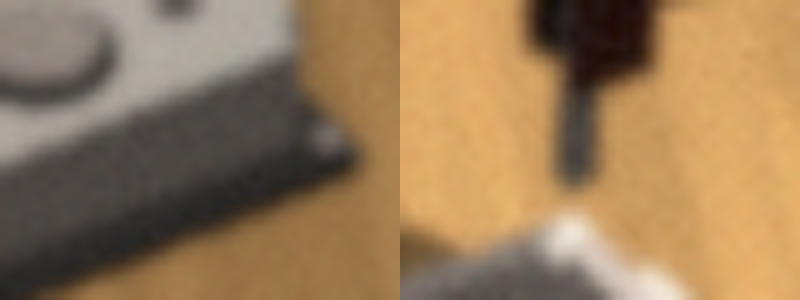

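```bash
python3 - <<'E'
from m import *
a=cv2.imread("pics/side0.png"); g=cv2.cvtColor(a,cv2.COLOR_BGR2GRAY).astype(float)
w=np.clip(165-g[179:190,276:290],0,None); print(w.round()); yy,xx=np.mgrid[179:190,276:290]
uv=((w*xx).sum()/w.sum(),(w*yy).sum()/w.sum()); print(uv, ray("side",uv,44), ray("side",uv,43))
t=cv2.imread("pics/top0.png");g=cv2.cvtColor(t,cv2.COLOR_BGR2GRAY).astype(float)
w=g[164:176,237:250]; print(w.astype(int)); w=np.clip(185-w,0,None); w[w<25]=0; yy,xx=np.mgrid[164:176,237:250]
uv=((w*xx).sum()/w.sum(),(w*yy).sum()/w.sum()); print(uv, ray("top",uv,44))
for q in((577.2,-10.2,89),(577.2,-10.2,100)): print(proj("side",q))
E
```

```text
[[ 1.  0.  0.  0.  0.  0.  0.  0.  4. 17. 34. 46. 55. 52.]
 [ 0.  0.  0.  0.  0.  0.  0.  0.  0.  5. 18. 36. 44. 46.]
 [ 0.  0.  0.  0.  0.  0.  0.  0.  0.  0.  5. 19. 31. 31.]
 [ 0.  0.  0.  0.  0.  0.  0.  2.  0.  0.  0.  3.  9.  9.]
 [ 0.  0.  0.  0.  7. 15. 18. 19. 12.  2.  0.  0.  0.  0.]
 [ 0.  0.  0.  5. 24. 45. 52. 52. 34. 10.  0.  0.  0.  0.]
 [ 0.  0.  0.  8. 30. 59. 75. 69. 42. 16.  0.  0.  0.  0.]
 [ 1.  0.  0.  2. 20. 42. 50. 43. 27.  7.  0.  0.  0.  0.]
 [16.  0.  0.  0.  3.  9. 13. 10.  4.  0.  0.  0.  0.  0.]
 [31.  8.  0.  0.  0.  0.  0.  0.  0.  0.  0.  0.  0.  0.]
 [48. 14.  0.  0.  0.  0.  0.  0.  0.  0.  0.  0.  0.  0.]]
(np.float64(283.47977288857345), np.float64(183.50035486160397)) [583.79092588   0.72454944  44.        ] [583.94643314   1.9379046   43.        ]
[[195 191 192 193 189 195 193 192 193 192 197 192 192]
 [194 195 192 190 196 189 196 193 193 190 195 194 192]
 [191 194 190 193 194 191 196 191 192 193 192 189 191]
 [193 196 193 193 192 189 178 183 193 197 191 191 191]
 [194 198 193 194 180 153 127 138 173 192 193 193 192]
 [190 194 194 192 149  89  69  80 131 175 196 193 191]
 [193 192 195 188 138  72  66  77 105 166 194 190 193]
 [192 192 194 189 144  91  83 100 123 171 194 195 193]
 [191 195 192 193 180 152 147 151 170 187 197 190 191]
 [190 189 194 194 197 195 195 191 196 193 193 193 191]
 [195 191 193 192 192 193 193 192 192 194 194 195 193]
 [192 191 196 190 193 194 192 193 193 195 198 194 188]]
(np.float64(243.10333333333332), np.float64(169.942)) [579.88967189  -5.95040355  44.        ]
[[281.95502889 173.2033621 ]]
[[282.06982981 169.95700671]]
```

```bash
python3 go.py 580.2 -6.4 90 -63.4
```

```text
t 7.3 pos [578.33  -9.84 130.09] yaw -63.67 tilt [-0.0107  0.0015] F [-0.3 -0.1  0.2] M [0.   0.02 0.01] w 11.2 q [-0.04  0.48  1.79  0.    0.88  1.07]
shift cm (tool now) [-0.201 -0.356  4.007] turn -0.27334173555271946
shift cm (after turn) [-0.199 -0.357  4.007]
```

Emit:
arm_command(increments=[[[-0.05,-0.1,0.3],-0.3],[[-0.07,-0.12,0.7],0],[[-0.08,-0.13,0.8],0],[[0,0,0.8],0],[[0,0,0.6],0],[[0,0,0.4],0],[[0,0,0.1],0],[[0,0,0],0],[[0,0,0],0]])

```text
t: 8.2
ee_pos: [579.6, -5.8, 88.8]
orientation: [2.67, -1.646, -0.018]
ft_force: [0.6, -0.1, 0.1]
width: 11.3
```

```bash
python3 go.py 580.2 -6.4 86 -63.4
```

```text
t 8.2 pos [579.65  -5.76  88.84] yaw -63.32 tilt [-0.0124  0.0016] F [ 0.6 -0.1  0.1] M [ 0.   -0.05  0.02] w 11.3 q [-0.03  0.55  1.8   0.    0.81  1.07]
shift cm (tool now) [ 0.084 -0.023  0.283] turn 0.0818040532867883
shift cm (after turn) [ 0.084 -0.024  0.283]
```

Emit:
arm_command(increments=[[[0.05,-0.03,0],0],[[0,0,0],0]])

```text
t: 8.4
ee_pos: [580.6, -6.1, 89.4]
orientation: [2.67, -1.647, -0.016]
ft_force: [0.9, 0.3, -0.8]
width: 11.2
```

```bash
python3 snap.py s2 205 135 295 225 255 140 315 210;python3 go.py 580.2 -6.4 86 -63.4
```

```text
top scale 4.333333333333333
side scale 6.5
t 8.5 pos [580.5   -6.15  89.33] yaw -63.32 tilt [-0.0114  0.0016] F [ 0.4  0.  -0.3] M [ 0.01 -0.09 -0.03] w 11.2 q [-0.03  0.55  1.8   0.    0.81  1.07]
shift cm (tool now) [0.011 0.035 0.334] turn 0.07881685932676419
shift cm (after turn) [0.011 0.035 0.334]
```

View pics/v_s2.png

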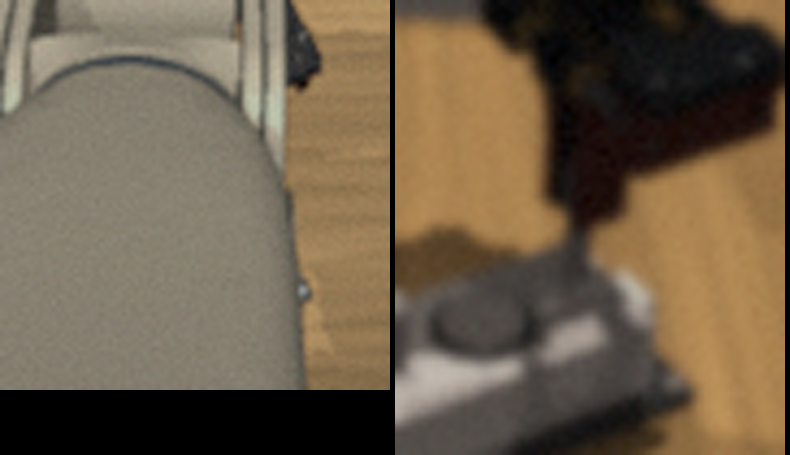

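Emit:
arm_command(increments=[[[0.02,0.02,0.1],0],[[0,0,0.15],0],[[0,0,0.15],0],[[0,0,0.15],0],[[0,0,0.15],0],[[0,0,0.1],0]])

```text
t: 9.1
ee_pos: [580.6, -6.3, 81.2]
orientation: [2.67, -1.647, -0.016]
ft_force: [-0.2, 1.4, 3.3]
width: 11.0
```

```bash
python3 go.py 580.2 -6.4 82 -63.4
```

```text
t 9.1 pos [580.64  -6.31  81.24] yaw -63.34 tilt [-0.0105  0.0019] F [-0.2  1.4  3.3] M [ 0.37  0.13 -0.01] w 11.0 q [-0.03  0.56  1.8   0.    0.79  1.07]
shift cm (tool now) [-0.012  0.044 -0.076] turn 0.06400513023754684
shift cm (after turn) [-0.012  0.044 -0.076]
```

Emit:
arm_command(increments=[[[-0.03,0,0.1],0],[[-0.02,0,0.1],0],[[0,0,0.1],0],[[0,0,0.1],0]])

```text
t: 9.5
ee_pos: [580.5, -5.3, 77.1]
orientation: [2.671, -1.647, -0.016]
ft_force: [-0.1, 1.7, -1.0]
width: 11.2
```

```bash
python3 go.py 580.2 -6.4 82 -63.4
```

```text
t 9.5 pos [580.48  -5.29  77.1 ] yaw -63.33 tilt [-0.0102  0.0024] F [-0.1  1.7 -1. ] M [ 0.19 -0.01  0.01] w 11.2 q [-0.03  0.56  1.81  0.    0.78  1.07]
shift cm (tool now) [ 0.083  0.078 -0.49 ] turn 0.06997243276703102
shift cm (after turn) [ 0.083  0.078 -0.49 ]
```

Emit:
arm_command(increments=[[[-0.02,0,0.15],0],[[-0.01,0,0.2],0],[[0,0,0.2],0],[[0,0,0.2],0],[[0,0,0.2],0]])

```text
t: 10.0
ee_pos: [580.2, -5.2, 66.6]
orientation: [2.671, -1.647, -0.015]
ft_force: [0.4, 0.1, -0.1]
width: 11.3
```

```bash
python3 go.py 580.2 -6.4 51 -63.4
```

```text
t 10.0 pos [580.25  -5.2   66.56] yaw -63.33 tilt [-0.0102  0.0022] F [ 0.4  0.1 -0.1] M [ 0.21 -0.03 -0.04] w 11.3 q [-0.03  0.58  1.81  0.    0.76  1.07]
shift cm (tool now) [0.115 0.045 1.555] turn 0.06579889931850857
shift cm (after turn) [0.115 0.045 1.555]
```

Emit:
arm_command(increments=[[[0,0,0.2],0],[[0,0,0.2],0],[[0,0,0.2],0],[[0,0,0.2],0],[[0,0,0.2],0],[[0,0,0.15],0],[[0,0,0.1],0],[[0,0,0.1],0]])

```text
t: 10.8
ee_pos: [580.0, -5.1, 51.6]
orientation: [2.671, -1.647, -0.016]
ft_force: [0.8, 1.5, 0.2]
width: 11.2
```

```bash
python3 go.py 580.2 -5.2 51 -63.4
```

```text
t 10.8 pos [580.05  -5.05  51.63] yaw -63.33 tilt [-0.0105  0.0023] F [0.8 1.5 0.2] M [ 0.2  -0.06  0.07] w 11.2 q [-0.03  0.6   1.81  0.    0.73  1.07]
shift cm (tool now) [ 0.02  -0.007  0.063] turn 0.06705166225407311
shift cm (after turn) [ 0.02  -0.007  0.063]
```

Push gently on until the bottom is felt.

Emit:
arm_command(increments=[[[0,0,0.1],0],[[0,0,0.1],0]])

```text
t: 11.0
ee_pos: [580.5, -5.0, 50.6]
orientation: [2.671, -1.648, -0.015]
ft_force: [-3.3, 2.1, 16.2]
width: 11.1
```

```bash
python3 go.py 580.2 -5.2 51 -63.4
```

```text
t 11.0 pos [580.53  -5.02  50.56] yaw -63.34 tilt [-0.0097  0.0023] F [-3.3  2.1 16.2] M [0.29 0.74 0.01] w 11.1 q [-0.03  0.61  1.81  0.    0.73  1.07]
shift cm (tool now) [ 0.001  0.038 -0.043] turn 0.06476835957656135
shift cm (after turn) [ 0.001  0.038 -0.043]
```

Emit:
arm_command(increments=[[[0,0,0],0],[[0,0,0],0],[[0,0,0],0],[[0,0,0],0]], gripper=0.5)

```text
t: 11.4
ee_pos: [580.7, -5.4, 50.8]
orientation: [2.671, -1.647, -0.014]
ft_force: [-0.9, -0.0, -0.0]
width: 39.9
```

```bash
python3 go.py 580.2 -5.2 51 -63.4
```

```text
t 11.4 pos [580.72  -5.44  50.85] yaw -63.32 tilt [-0.0091  0.0018] F [-0.9 -0.  -0. ] M [-0.02 -0.05  0.04] w 39.9 q [-0.03  0.61  1.81  0.    0.73  1.07]
shift cm (tool now) [-0.045  0.036 -0.015] turn 0.0777149893296496
shift cm (after turn) [-0.045  0.036 -0.015]
```

Emit:
arm_command(increments=[[[0,0,-0.4],0],[[0,0,-0.8],0],[[0,0,-1.2],0],[[0,0,-1.5],0],[[0,0,-1.5],0],[[0,0,-1.5],0],[[0,0,-1.5],0],[[0,0,-0.6],0],[[0,0,0],0]])

```text
t: 12.3
ee_pos: [582.9, -5.7, 152.0]
orientation: [2.673, -1.649, -0.006]
ft_force: [-0.1, -0.2, -0.5]
width: 44.1
```

```bash
python3 go.py 512.4 301.8 150 -98.07
```

```text
t 12.3 pos [582.93  -5.75 151.97] yaw -63.32 tilt [-0.0039  0.0015] F [-0.1 -0.2 -0.5] M [-0.05 -0.01 -0.01] w 44.1 q [-0.03  0.45  1.77  0.    0.92  1.07]
shift cm (tool now) [-30.647  -7.507   0.27 ] turn 34.74860000267017
shift cm (after turn) [-29.459  11.3     0.32 ]
```

Emit:
arm_command(increments=[[[-1.2,-0.3,0],0],[[-2.2,-0.55,0],0],[[-2.6,-0.65,0],0],[[-2.6,-0.65,0],0],[[-2.6,-0.65,0],0],[[-2.6,-0.65,0],0],[[-2.6,-0.65,0],0],[[-2.6,-0.65,0],0],[[-2.6,-0.65,0],0],[[-2.6,-0.65,0],0],[[-2.2,-0.5,0],0],[[-1,-0.2,0],0],[[0,0,0],5],[[0,0,0],8],[[0,0,0],8],[[0,0,0],8],[[0,0,0],4],[[0,0,0],0]], gripper=0.6)

```text
t: 14.1
ee_pos: [503.7, 285.6, 140.9]
orientation: [2.055, -2.346, -0.019]
ft_force: [-0.6, -0.9, -0.1]
width: 52.9
```

```bash
python3 go.py 512.4 301.8 150 -98.07; python3 snap.py u1 205 135 295 225 220 70 330 180; python3 go.py 512.4 301.8 70 -98.07
```

```text
t 14.1 pos [503.72 285.58 140.87] yaw -97.54 tilt [-0.0254 -0.0059] F [-0.6 -0.9 -0.1] M [ 0.04 -0.02 -0.03] w 52.9 q [0.49 0.47 1.77 0.01 0.92 2.19]
shift cm (tool now) [-1.714 -0.624 -0.944] turn 0.5291174969163421
shift cm (after turn) [-1.72  -0.609 -0.944]
top scale 4.333333333333333
side scale 3.5454545454545454
t 14.2 pos [503.87 285.6  140.99] yaw -97.38 tilt [-0.0251 -0.0057] F [-0.5  0.2  0.1] M [-0.   -0.   -0.02] w 52.7 q [0.49 0.47 1.77 0.01 0.92 2.19]
shift cm (tool now) [-1.779 -0.809  7.066] turn 0.6857741335867047
shift cm (after turn) [-1.787 -0.788  7.066]
```

View pics/v_u1.png

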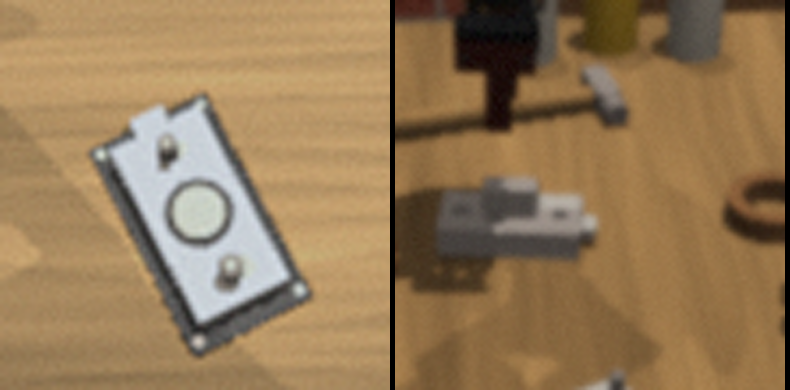

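Emit:
arm_command(increments=[[[-0.2,0,-2],0.4],[[-0.4,-0.2,-4],0.2],[[-0.5,-0.3,-4],0],[[-0.4,-0.2,0],0],[[-0.1,0,0],0]])

```text
t: 14.7
ee_pos: [514.3, 300.4, 241.8]
orientation: [2.053, -2.341, -0.021]
ft_force: [-0.2, -0.7, -0.2]
width: 52.8
```

```bash
python3 go.py 512.4 301.8 70 -98.07
```

```text
t 14.7 pos [514.28 300.38 241.78] yaw -97.51 tilt [-0.0298 -0.0083] F [-0.2 -0.7 -0.2] M [0.05 0.01 0.04] w 52.8 q [0.5  0.37 1.66 0.01 1.14 2.2 ]
shift cm (tool now) [-0.325 -0.284 17.174] turn 0.5636326400450571
shift cm (after turn) [-0.323 -0.283 17.174]
```

Emit:
arm_command(increments=[[[0,0,2],0],[[0,0,4],0],[[0,0,4],0],[[0,0,0],0],[[0,0,0],0]])

```text
t: 15.2
ee_pos: [509.8, 298.7, 136.8]
orientation: [2.057, -2.334, -0.021]
ft_force: [0.4, 0.2, -0.1]
width: 52.9
```

```bash
python3 go.py 512.4 301.8 70 -98.07
```

```text
t 15.2 pos [509.84 298.73 136.84] yaw -97.22 tilt [-0.0318 -0.0096] F [ 0.4  0.2 -0.1] M [ 0.07 -0.01  0.04] w 52.9 q [0.51 0.5  1.74 0.01 0.94 2.2 ]
shift cm (tool now) [-0.427 -0.418  6.669] turn 0.8452550984570166
shift cm (after turn) [-0.43  -0.413  6.669]
```

Emit:
arm_command(increments=[[[0,0,0],0],[[0,0,0],0],[[0,0,0],0],[[0,0,0],0],[[0,0,0],0]])

```text
t: 15.7
ee_pos: [512.5, 300.1, 142.3]
orientation: [2.062, -2.339, -0.019]
ft_force: [-0.6, -0.9, 0.1]
width: 52.7
```

```bash
python3 go.py 512.4 301.8 70 -98.07
```

```text
t 15.7 pos [512.51 300.06 142.26] yaw -97.19 tilt [-0.0252 -0.006 ] F [-0.6 -0.9  0.1] M [0.03 0.   0.02] w 52.7 q [0.51 0.49 1.74 0.01 0.94 2.2 ]
shift cm (tool now) [-0.237 -0.142  7.222] turn 0.8780171951788134
shift cm (after turn) [-0.237 -0.14   7.222]
```

Emit:
arm_command(increments=[[[1.5,0,0],0],[[2.6,0,0],0],[[2.6,0,0],0],[[2.6,0,0],0],[[2.6,0,0],0],[[2.6,0,0],0],[[1.5,0,0],0],[[0.5,0,0],0],[[0,0,0],0],[[0,0,0],0]])

```text
t: 16.7
ee_pos: [489.8, 126.1, 145.4]
orientation: [2.065, -2.341, -0.017]
ft_force: [-0.0, 0.5, -0.5]
width: 52.3
```

```bash
python3 go.py 512.4 301.8 70 -98.07
```

```text
t 16.7 pos [489.8  126.09 145.38] yaw -97.17 tilt [-0.0226 -0.0054] F [-0.   0.5 -0.5] M [ 0.    0.02 -0.02] w 52.3 q [ 0.23  0.37  1.93 -0.    0.86  1.92]
shift cm (tool now) [-17.777  -0.211   7.39 ] turn 0.902621788029478
shift cm (after turn) [-17.775   0.068   7.397]
```

Emit:
arm_command(increments=[[[-0.7,0,0],0.5],[[-1.3,0,0],0.4],[[-1.5,0,0],0],[[-1.5,0,0],0],[[-1.5,0,0],0],[[-1.5,0,0],0],[[-1.5,0,0],0],[[-1.5,0,0],0],[[-1.5,0,0],0],[[-1.5,0,0],0],[[-1.5,0,0],0],[[-1,0,0],0],[[-0.6,0,0],0],[[-0.3,0,0],0],[[0,0,0],0]])

```text
t: 18.2
ee_pos: [515.9, 318.0, 143.3]
orientation: [2.051, -2.353, -0.017]
ft_force: [0.0, 0.1, 0.4]
width: 53.0
```

```bash
python3 go.py 512.4 301.8 70 -98.07
```

```text
t 18.2 pos [515.89 318.02 143.27] yaw -97.84 tilt [-0.0219 -0.0048] F [0.  0.1 0.4] M [ 0.04 -0.02 -0.02] w 53.0 q [0.53 0.5  1.71 0.01 0.95 2.23]
shift cm (tool now) [ 1.598 -0.03   7.34 ] turn 0.2310933913101394
shift cm (after turn) [ 1.599 -0.037  7.34 ]
```

Emit:
arm_command(increments=[[[0.2,0,-0.4],0.2],[[0.3,0,-0.8],0],[[0.4,0,-1.2],0],[[0.4,0,-1.5],0],[[0.2,0,-1.5],0],[[0,0,-1.5],0],[[0,0,-1.5],0],[[0,0,-0.6],0],[[0,0,0],0]])

```text
t: 19.1
ee_pos: [516.7, 298.6, 245.5]
orientation: [2.045, -2.365, -0.014]
ft_force: [-0.6, -0.8, 0.3]
width: 52.4
```

```bash
python3 go.py 512.4 301.8 70 -98.07
```

```text
t 19.1 pos [516.75 298.63 245.46] yaw -98.29 tilt [-0.0173 -0.0029] F [-0.6 -0.8  0.3] M [ 0.01 -0.04 -0.03] w 52.4 q [0.5  0.36 1.66 0.01 1.13 2.21]
shift cm (tool now) [-0.345  0.183 17.549] turn -0.22159976745371068
shift cm (after turn) [-0.347  0.182 17.549]
```

Emit:
arm_command(increments=[[[0,0,0.3],0],[[0,0,0.7],0],[[0,0,1],0],[[0,0,1],0],[[0,0,1],0],[[0,0,1],0],[[0,0,1],0],[[0,0,1],0],[[0,0,1],0],[[0,0,0.7],0],[[0,0,0.3],0],[[0,0,0],0]])

```text
t: 20.3
ee_pos: [512.2, 296.6, 143.0]
orientation: [2.04, -2.359, -0.017]
ft_force: [0.3, 0.0, -0.3]
width: 52.8
```

```bash
python3 go.py 512.4 301.8 70 -98.07
```

```text
t 20.3 pos [512.21 296.64 142.98] yaw -98.29 tilt [-0.0242 -0.0067] F [ 0.3  0.  -0.3] M [-0.02 -0.01 -0.1 ] w 52.8 q [0.5  0.49 1.74 0.01 0.94 2.21]
shift cm (tool now) [-0.587 -0.112  7.292] turn -0.21900501335852596
shift cm (after turn) [-0.588 -0.114  7.292]
```

Emit:
arm_command(increments=[[[-0.2,-0.1,0.4],0],[[-0.2,0,0.8],0],[[-0.1,0,1.2],0],[[0,0,1.2],0],[[0,0,1.2],0],[[0,0,1],0],[[0,0,0.6],0],[[0,0,0.3],0],[[0,0,0],0],[[0,0,0],0]])

```text
t: 21.3
ee_pos: [512.7, 301.7, 70.0]
orientation: [2.041, -2.359, -0.017]
ft_force: [-1.1, 0.5, 1.4]
width: 52.7
```

```bash
python3 go.py 512.4 301.8 34 -98.07
```

```text
t 21.3 pos [512.71 301.65  70.04] yaw -98.29 tilt [-0.0237 -0.0064] F [-1.1  0.5  1.4] M [ 0.07 -0.04 -0.01] w 52.7 q [0.51 0.6  1.77 0.01 0.8  2.22]
shift cm (tool now) [-0.045 -0.048  3.604] turn -0.21516498864463074
shift cm (after turn) [-0.046 -0.048  3.604]
```

Emit:
arm_command(increments=[[[-0.03,-0.03,0.4],0.2],[[-0.03,0,0.8],0],[[0,0,0.8],0],[[0,0,0.7],0],[[0,0,0.4],0],[[0,0,0.2],0],[[0,0,0],0],[[0,0,0],0]])

```text
t: 22.1
ee_pos: [512.9, 302.3, 34.8]
orientation: [2.037, -2.365, -0.016]
ft_force: [0.9, 0.2, -0.5]
width: 52.9
```

```bash
python3 go.py 512.4 301.8 34 -98.07;  python3 snap.py u2 100 150 190 240 220 100 310 170; python3 go.py 512.9 303 34 -98.07
```

```text
t 22.1 pos [512.91 302.3   34.85] yaw -98.51 tilt [-0.0223 -0.0056] F [ 0.9  0.2 -0.5] M [ 0.06 -0.06  0.03] w 52.9 q [0.51 0.65 1.77 0.01 0.74 2.22]
shift cm (tool now) [0.056 0.042 0.086] turn -0.4416639892950798
shift cm (after turn) [0.056 0.042 0.086]
top scale 4.333333333333333
side scale 4.333333333333333
t 22.2 pos [513.02 302.37  35.08] yaw -98.51 tilt [-0.022  -0.0055] F [-0.2  0.5 -0.8] M [ 0.09 -0.02 -0.  ] w 52.5 q [0.51 0.65 1.77 0.01 0.74 2.22]
shift cm (tool now) [-0.062  0.019  0.108] turn -0.44057127941573526
shift cm (after turn) [-0.062  0.019  0.108]
```

View pics/v_u2.png

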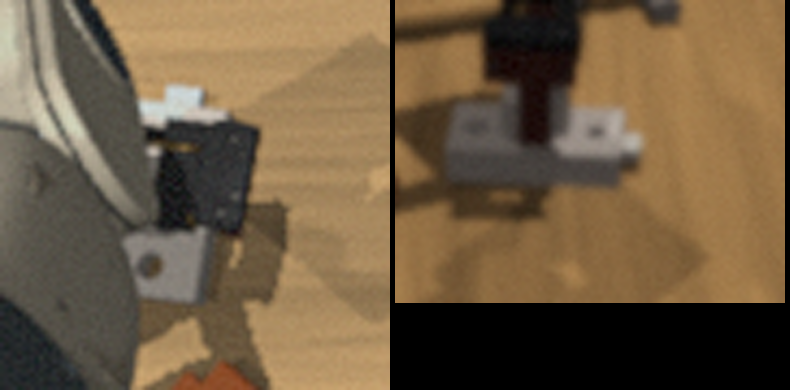

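Emit:
arm_command(increments=[[[0,0,0],-0.4],[[0,0,0],0],[[0,0,0],0],[[0,0,0],0],[[0,0,0],0],[[0,0,0],0],[[0,0,0],0]], gripper=0)

```text
t: 22.9
ee_pos: [513.5, 302.8, 36.0]
orientation: [2.048, -2.358, -0.016]
ft_force: [-0.4, 0.2, 0.2]
width: 21.9
```

```bash
python3 go.py 512.9 303 34 -98.07
```

```text
t 22.9 pos [513.53 302.78  35.97] yaw -98.06 tilt [-0.0205 -0.0045] F [-0.4  0.2  0.2] M [ 0.18 -0.01  0.08] w 21.9 q [0.51 0.65 1.77 0.01 0.74 2.21]
shift cm (tool now) [-0.015  0.061  0.198] turn 0.01158689211501951
shift cm (after turn) [-0.015  0.061  0.198]
```

Emit:
arm_command(increments=[[[0,0,-0.2],0],[[0,0,-0.5],0],[[0,0,-0.9],0],[[0,0,-1.1],0],[[0,0,-1.1],0],[[0,0,-1.1],0],[[0,0,-1.1],0],[[0,0,-1.1],0],[[0,0,-1.1],0],[[0,0,-1.1],0],[[0,0,-0.6],0],[[0,0,-0.3],0],[[0,0,0],0],[[0,0,0],0]])

```text
t: 24.3
ee_pos: [514.6, 302.5, 146.8]
orientation: [2.046, -2.357, -0.016]
ft_force: [-0.5, 0.1, -5.2]
width: 21.5
```

```bash
python3 go.py 540.3 -25.2 140 -63.36;  python3 snap.py u3 100 150 190 240 220 80 310 170; python3 go.py 540.3 -25.2 140 -63.36
```

```text
t 24.3 pos [514.58 302.46 146.8 ] yaw -98.07 tilt [-0.0224 -0.0058] F [-0.5  0.1 -5.2] M [-0.01 -0.04 -0.03] w 21.5 q [0.51 0.49 1.73 0.01 0.95 2.22]
shift cm (tool now) [32.073 -7.165  0.811] turn -34.7089148945642
shift cm (after turn) [30.434 12.369  1.214]
top scale 4.333333333333333
side scale 4.333333333333333
t 24.4 pos [514.5  302.44 146.54] yaw -98.07 tilt [-0.0227 -0.0059] F [-0.4  0.1 -5.1] M [ 0.07 -0.02 -0.  ] w 22.0 q [0.51 0.49 1.73 0.01 0.95 2.22]
shift cm (tool now) [32.07  -7.172  0.789] turn -34.709145667432836
shift cm (after turn) [30.435 12.362  1.197]
```

View pics/v_u3.png

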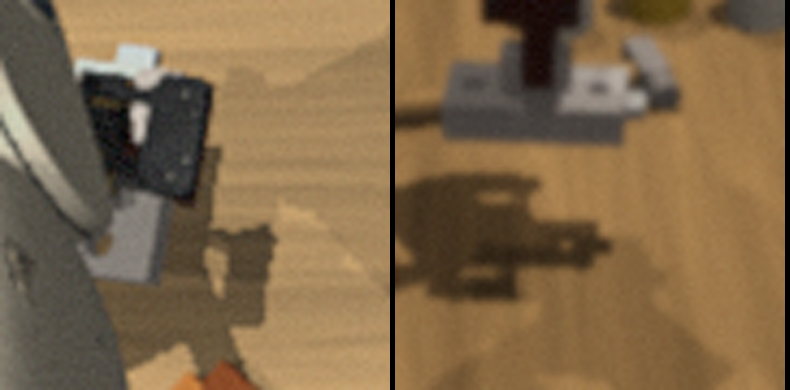

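Emit:
arm_command(increments=[[[0.6,-0.13,0],0],[[1.2,-0.27,0],0],[[1.5,-0.33,0],0],[[1.5,-0.33,0],0],[[1.5,-0.33,0],0],[[1.5,-0.33,0],0],[[1.5,-0.33,0],0],[[1.5,-0.33,0],0],[[1.5,-0.33,0],0],[[1.5,-0.33,0],0],[[1.5,-0.33,0],0],[[1.5,-0.33,0],0],[[1.5,-0.33,0],0],[[1.5,-0.33,0],0],[[1.5,-0.33,0],0],[[1.5,-0.33,0],0],[[1.5,-0.33,0],0],[[1.2,-0.27,0],0],[[0.8,-0.2,0],0],[[0.4,-0.1,0],0]])

```text
t: 26.4
ee_pos: [536.1, 3.2, 147.5]
orientation: [2.042, -2.358, -0.015]
ft_force: [-0.4, 0.1, -5.1]
width: 22.3
```

Emit:
arm_command(increments=[[[0,0,0],-2],[[0,0,0],-4],[[0,0,0],-5],[[0,0,0],-5],[[0,0,0],-5],[[0,0,0],-5],[[0,0,0],-4],[[0,0,0],-2],[[0,0,0],0]])

```text
t: 27.3
ee_pos: [536.2, 3.9, 147.4]
orientation: [2.638, -1.673, -0.026]
ft_force: [0.8, -0.3, -5.3]
width: 22.0
```

```bash
python3 go.py 540.3 -25.2 140 -63.36
```

```text
t 27.3 pos [536.21   3.88 147.41] yaw -64.78 tilt [-0.0232 -0.0059] F [ 0.8 -0.3 -5.3] M [ 0.03 -0.05  0.02] w 22.0 q [-0.01  0.41  1.87 -0.01  0.89  1.12]
shift cm (tool now) [2.809 0.852 0.748] turn -1.4216132771674665
shift cm (after turn) [2.786 0.921 0.75 ]
```

```bash
cat > part.py <<'E'
from workcell import *
import numpy as np,sys
from scipy.spatial.transform import Rotation as R
# grasp: TCP pose and part pose
p0=np.array([513.53,302.78,35.97]); R0=R.from_rotvec([2.048,-2.358,-.016]).as_matrix()
P0=np.array([512.9,303.1,0]); y0=-8.07; Q0=R.from_euler('z',y0,degrees=True).as_matrix()
F=np.array([539.8,-25.5,44]); Y=26.64
o=get_obs(); p=o['ee_pos'];R1=R.from_rotvec(o['orientation']).as_matrix()
Q=R1@R0.T@Q0; P=p+R1@R0.T@(P0-p0)
yaw=np.degrees(np.arctan2(Q[1,0],Q[0,0]))
FQ=R.from_euler('z',Y,degrees=True).as_matrix()
print("t",round(o['t'],2),"part origin",P.round(2),"yaw",yaw.round(2),"pitch(x up)",Q[2,0].round(4),"roll(y up)",Q[2,1].round(4),"F",o['ft_force'].round(1),"M",o['moment'].round(2),"w",round(float(o['width']),1),"tcp",p.round(2))
d=np.array([F[0],F[1],P[2]])-P
print("err in mould axes mm",(FQ.T@(P-F)).round(2)," move tool cm",(R1.T@d/10).round(3),"turn",round(-(Y-yaw),2))
for n,x in(("big",-45),("small",45)):
    h=P+Q@np.array([x,0,0]); g=F+FQ@np.array([x,0,0]); print(n,(FQ.T@(h-g)).round(2))
E
python3 part.py
```

```text
t 27.3 part origin [535.21   4.13 111.45] yaw 25.19 pitch(x up) -0.0037 roll(y up) 0.0117 F [ 0.8 -0.3 -5.3] M [ 0.03 -0.05  0.02] w 22.0 tcp [536.21   3.88 147.41]
err in mould axes mm [ 9.18 28.54 67.45]  move tool cm [2.876 0.847 0.007] turn -1.45
big [ 9.2  29.68 67.61]
small [ 9.17 27.41 67.28]
```

Emit:
arm_command(increments=[[[0.4,0.1,0.2],-1],[[0.7,0.2,0.5],-0.4],[[0.8,0.2,0.6],0],[[0.5,0.2,0.4],0],[[0.2,0.1,0.2],0],[[0,0,0],0],[[0,0,0],0]])

```text
t: 28.0
ee_pos: [540.2, -25.9, 126.0]
orientation: [2.657, -1.643, -0.028]
ft_force: [0.3, -0.1, -4.1]
width: 21.9
```

```bash
python3 part.py
```

```text
t 28.0 part origin [539.13 -25.68  90.05] yaw 26.53 pitch(x up) -0.0046 roll(y up) 0.0129 F [ 0.3 -0.1 -4.1] M [ 0.02 -0.08 -0.01] w 21.9 tcp [540.19 -25.93 126.01]
err in mould axes mm [-0.68  0.13 46.05]  move tool cm [ 0.013 -0.068 -0.002] turn -0.11
big [-0.68  0.22 46.26]
small [-6.800e-01  4.000e-02  4.584e+01]
```

Emit:
arm_command(increments=[[[0.01,-0.05,0],0],[[0,0,0],0]])

```text
t: 28.2
ee_pos: [540.8, -25.6, 126.2]
orientation: [2.657, -1.643, -0.027]
ft_force: [0.1, -0.7, -5.2]
width: 21.7
```

```bash
python3 snap.py f1 205 135 295 225 225 130 315 220; python3 part.py
```

```text
top scale 4.333333333333333
side scale 4.333333333333333
t 28.3 part origin [539.75 -25.32  90.27] yaw 26.53 pitch(x up) -0.0042 roll(y up) 0.0128 F [ 0.2  0.2 -5. ] M [ 0.   -0.04 -0.01] w 21.7 tcp [540.79 -25.57 126.23]
err in mould axes mm [3.000e-02 1.800e-01 4.627e+01]  move tool cm [ 0.018  0.003 -0.   ] turn -0.11
big [3.000e-02 2.700e-01 4.646e+01]
small [3.000e-02 1.000e-01 4.608e+01]
```

View pics/v_f1.png

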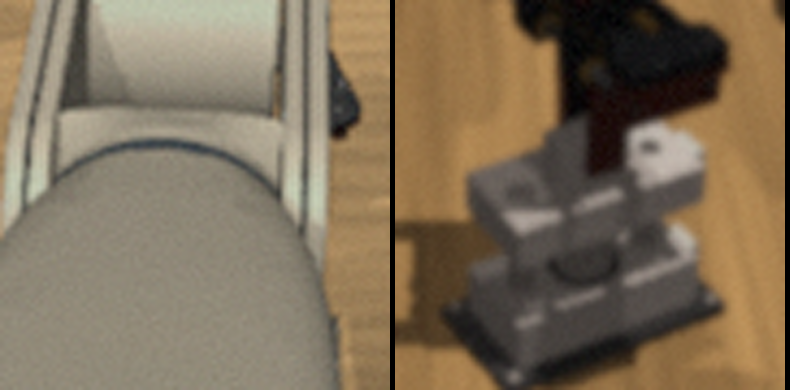

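Emit:
arm_command(increments=[[[0,0,0.2],0],[[0,0,0.25],0],[[0,0,0.25],0],[[0,0,0.2],0],[[0,0,0.15],0],[[0,0,0.1],0]])

```text
t: 28.9
ee_pos: [540.6, -25.2, 114.0]
orientation: [2.658, -1.642, -0.027]
ft_force: [0.1, -0.0, -4.0]
width: 21.6
```

```bash
python3 part.py
```

```text
t 28.9 part origin [539.54 -25.    78.  ] yaw 26.57 pitch(x up) -0.0039 roll(y up) 0.0126 F [ 0.1 -0.  -4. ] M [ 0.04 -0.03  0.02] w 21.6 tcp [540.57 -25.25 113.96]
err in mould axes mm [-1.0e-02  5.7e-01  3.4e+01]  move tool cm [ 0.057 -0.001 -0.   ] turn -0.07
big [-1.000e-02  6.200e-01  3.417e+01]
small [-1.000e-02  5.100e-01  3.382e+01]
```

Emit:
arm_command(increments=[[[0.03,0,0.1],0],[[0.02,0,0.1],0],[[0,0,0.15],0],[[0,0,0.15],0],[[0,0,0.15],0]])

```text
t: 29.4
ee_pos: [540.7, -25.7, 107.0]
orientation: [2.658, -1.642, -0.027]
ft_force: [0.7, -0.0, -4.7]
width: 21.7
```

```bash
python3 part.py
```

```text
t 29.4 part origin [539.68 -25.4   71.04] yaw 26.55 pitch(x up) -0.0038 roll(y up) 0.0129 F [ 0.7 -0.  -4.7] M [ 0.11  0.06 -0.02] w 21.7 tcp [540.71 -25.66 107.  ]
err in mould axes mm [-0.06  0.14 27.04]  move tool cm [ 0.014 -0.006 -0.   ] turn -0.09
big [-0.06  0.21 27.21]
small [-0.06  0.07 26.87]
```

Emit:
arm_command(increments=[[[0,0,0.2],0],[[0,0,0.25],0],[[0,0,0.25],0],[[0,0,0.25],0],[[0,0,0.25],0],[[0,0,0.25],0],[[0,0,0.15],0]])

```text
t: 30.1
ee_pos: [540.3, -25.6, 89.5]
orientation: [2.658, -1.643, -0.027]
ft_force: [0.1, 0.7, -4.3]
width: 21.8
```

```bash
python3 part.py
```

```text
t 30.1 part origin [539.24 -25.32  53.52] yaw 26.54 pitch(x up) -0.0037 roll(y up) 0.0132 F [ 0.1  0.7 -4.3] M [ 0.13  0.01 -0.06] w 21.8 tcp [540.27 -25.59  89.48]
err in mould axes mm [-0.42  0.41  9.52]  move tool cm [ 0.041 -0.042 -0.001] turn -0.1
big [-0.42  0.49  9.69]
small [-0.42  0.34  9.35]
```

Emit:
arm_command(increments=[[[0.03,-0.03,0.1],0],[[0,0,0.1],0],[[0,0,0.1],0],[[0,0,0.1],0],[[0,0,0.1],0]])

```text
t: 30.6
ee_pos: [540.6, -25.5, 85.0]
orientation: [2.658, -1.643, -0.028]
ft_force: [-3.9, 1.5, 5.5]
width: 21.9
```

```bash
python3 part.py
```

```text
t 30.6 part origin [539.52 -25.25  49.07] yaw 26.53 pitch(x up) -0.0039 roll(y up) 0.0136 F [-3.9  1.5  5.5] M [ 0.18  0.64 -0.06] w 21.9 tcp [540.57 -25.53  85.03]
err in mould axes mm [-0.14  0.34  5.07]  move tool cm [ 0.034 -0.014 -0.001] turn -0.11
big [-0.14  0.43  5.24]
small [-0.14  0.26  4.89]
```

Emit:
arm_command(increments=[[[0.02,0,0.15],0],[[0,0,0.15],0],[[0,0,0.15],0],[[0,0,0.15],0],[[0,0,0.15],0]])

```text
t: 31.1
ee_pos: [540.5, -25.5, 80.6]
orientation: [2.658, -1.643, -0.027]
ft_force: [-3.4, 2.0, 9.1]
width: 22.2
```

```bash
python3 part.py
```

```text
t 31.1 part origin [539.53 -25.26  44.67] yaw 26.53 pitch(x up) -0.0032 roll(y up) 0.0134 F [-3.4  2.   9.1] M [ 0.17  0.82 -0.11] w 22.2 tcp [540.55 -25.54  80.64]
err in mould axes mm [-0.13  0.34  0.67]  move tool cm [ 0.034 -0.013 -0.001] turn -0.11
big [-0.13  0.43  0.82]
small [-0.13  0.25  0.53]
```

Emit:
arm_command(increments=[[[0,0,0.15],0],[[0,0,0.15],0],[[0,0,0.15],0]])

```text
t: 31.4
ee_pos: [540.3, -25.4, 80.0]
orientation: [2.659, -1.642, -0.027]
ft_force: [-7.0, 1.9, 16.5]
width: 21.3
```

```bash
python3 part.py
```

```text
t 31.4 part origin [539.34 -25.13  44.04] yaw 26.56 pitch(x up) -0.003 roll(y up) 0.0132 F [-7.   1.9 16.5] M [ 0.19  1.14 -0.01] w 21.3 tcp [540.35 -25.41  80.  ]
err in mould axes mm [-0.24  0.54  0.04]  move tool cm [ 0.054 -0.024 -0.001] turn -0.08
big [-0.24  0.6   0.17]
small [-0.24  0.48 -0.1 ]
```

Emit:
arm_command(increments=[[[0,0,0.25],0],[[0,0,0.25],0]])

```text
t: 31.6
ee_pos: [540.3, -25.2, 79.7]
orientation: [2.66, -1.642, -0.026]
ft_force: [-12.5, 1.8, 29.5]
width: 22.0
```

```bash
python3 part.py; python3 snap.py p1 205 135 295 225 225 130 315 220; python3 part.py; python3 -c "
import cv2
i=cv2.imread('pics/side_p1.png')[155:225,230:310]
cv2.imwrite('pics/p1z.png',cv2.resize(cv2.convertScaleAbs(i,alpha=1.6),None,fx=9,fy=8,interpolation=cv2.INTER_CUBIC))"
```

```text
t 31.6 part origin [539.26 -24.93  43.75] yaw 26.6 pitch(x up) -0.0026 roll(y up) 0.013 F [-12.5   1.8  29.5] M [0.11 1.81 0.08] w 22.0 tcp [540.25 -25.21  79.72]
err in mould axes mm [-0.23  0.75 -0.25]  move tool cm [ 0.075 -0.023 -0.001] turn -0.04
big [-0.23  0.78 -0.13]
small [-0.23  0.72 -0.36]
top scale 4.333333333333333
side scale 4.333333333333333
t 31.7 part origin [539.29 -24.95  43.8 ] yaw 26.6 pitch(x up) -0.0024 roll(y up) 0.0128 F [-11.3   2.6  27.4] M [0.26 1.75 0.03] w 22.0 tcp [540.28 -25.23  79.77]
err in mould axes mm [-0.21  0.72 -0.2 ]  move tool cm [ 0.072 -0.021 -0.001] turn -0.04
big [-0.21  0.75 -0.09]
small [-0.21  0.69 -0.31]
```

View pics/p1z.png

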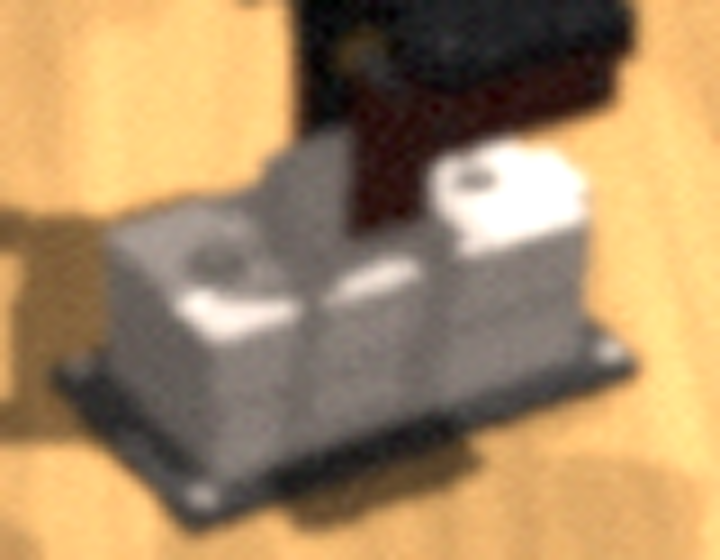

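Emit:
arm_command(increments=[[[-0.02,0.04,0.22],0],[[-0.01,0.03,0.22],0],[[0,0,0.22],0]])

```text
t: 32.0
ee_pos: [540.3, -25.2, 79.7]
orientation: [2.662, -1.641, -0.021]
ft_force: [-9.3, 1.4, 24.5]
width: 21.9
```

```bash
python3 part.py; python3 go.py
```

```text
t 32.0 part origin [539.4  -24.94  43.76] yaw 26.65 pitch(x up) 0.0002 roll(y up) 0.0111 F [-9.3  1.4 24.5] M [ 0.12  1.76 -0.06] w 21.9 tcp [540.27 -25.2   79.73]
err in mould axes mm [-0.11  0.68 -0.24]  move tool cm [ 0.068 -0.011 -0.   ] turn 0.01
big [-0.11  0.68 -0.24]
small [-0.11  0.69 -0.23]
t 32.0 pos [540.27 -25.2   79.73] yaw -63.32 tilt [-0.0193 -0.0052] F [-9.3  1.4 24.5] M [ 0.12  1.76 -0.06] w 21.9 q [-0.06  0.52  1.89 -0.01  0.75  1.05]
```

Emit:
arm_command(increments=[[[0,0.02,0.24],0],[[0,0.02,0.24],0],[[0,0,0.24],0],[[0,0,0.24],0]])

```text
t: 32.4
ee_pos: [540.3, -25.1, 79.7]
orientation: [2.663, -1.641, -0.018]
ft_force: [-10.5, 2.0, 26.0]
width: 21.9
```

```bash
python3 part.py; python3 go.py
```

```text
t 32.4 part origin [539.49 -24.89  43.73] yaw 26.69 pitch(x up) 0.0021 roll(y up) 0.0098 F [-10.5   2.   26. ] M [ 0.08  1.9  -0.08] w 21.9 tcp [540.28 -25.14  79.7 ]
err in mould axes mm [-0.    0.68 -0.27]  move tool cm [ 0.068 -0.    -0.   ] turn 0.05
big [-0.    0.64 -0.36]
small [-0.    0.72 -0.18]
t 32.4 pos [540.28 -25.14  79.7 ] yaw -63.28 tilt [-0.017  -0.0055] F [-10.5   2.   26. ] M [ 0.08  1.9  -0.08] w 21.9 q [-0.06  0.52  1.89 -0.01  0.75  1.05]
```

```bash
python3 snap.py p2 205 135 295 225 230 150 310 220; python3 part.py; python3 -c "
import cv2
i=cv2.imread('pics/side_p2.png')[155:225,230:310]
cv2.imwrite('pics/p2z.png',cv2.resize(cv2.convertScaleAbs(i,alpha=2.2),None,fx=9,fy=8,interpolation=cv2.INTER_CUBIC))"
```

```text
top scale 4.333333333333333
side scale 4.875
t 32.5 part origin [539.5  -24.89  43.75] yaw 26.69 pitch(x up) 0.0021 roll(y up) 0.0098 F [-9.4  2.2 24.7] M [ 0.15  1.86 -0.11] w 21.9 tcp [540.3  -25.14  79.72]
err in mould axes mm [ 0.01  0.68 -0.25]  move tool cm [ 0.068  0.001 -0.   ] turn 0.05
big [ 0.01  0.64 -0.35]
small [ 0.01  0.72 -0.16]
```

View pics/p2z.png

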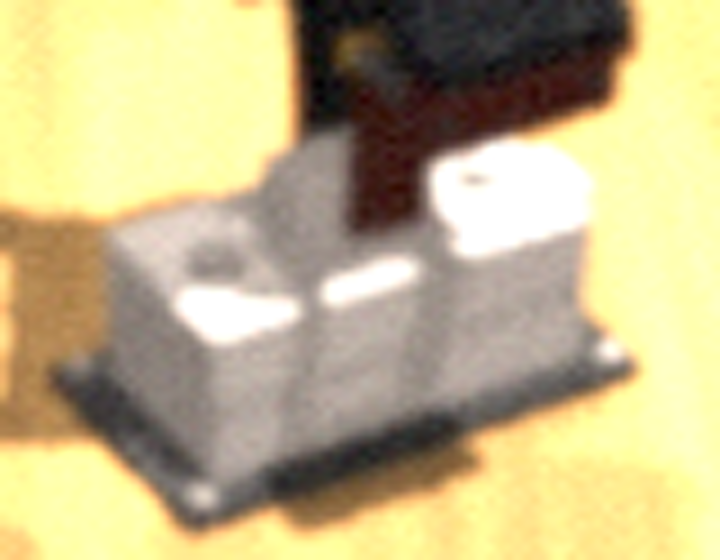

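```bash
python3 -c "
from workcell import *
print(close_job())"
```

```text
the job is handed in; nothing more can be done
None
```

I moved the dowel from the rack into the empty socket and let go of it. I then set the upper half over both dowels the matching way round and pressed the mould shut. The job was handed in at 32.5 s with the gripper still holding it down.

**Dowel:** It bottomed out at about 16 N, with the TCP at 50.6 mm against the 51 mm expected for fully home. A later top view showed it standing in the socket.

**Upper half:** It went down over both dowels without catching. By dead reckoning from the grasp, its underside stopped at about 43.7 mm, against 44 mm when closed. The lateral error was at most about 0.7 mm and the yaw error 0.05°.

**Press:** I held it with 25–26 N down. It eased only slightly during the last camera call (26.0 to 24.7 N), and the side picture shows no gap on the near side.

**Less certain:**
- The gripper picked up a tilt of 1–1.5° during the fast moves. My estimate of the part's roll still read about 0.01 rad at the end. I think this is mostly an error in the grasp reference, because the height stopped changing and the load sat roughly central.
- The arm hid the far side from the top camera, so I could not check for a gap there by eye.
- A side force of about 10 N remained on the gripper.

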